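# Close the embedding moulds with their L-bars

## Task

Get the wax moulds ready for pouring: close a mould base with each loose brass L-bar that is out on the bench, one bar to a base, so that bar and fence make a rectangular box without gaps: the bar flat on the plate, its long arm alongside the long wall across the cavity, and both arm ends pressed flush against the two fence walls. A bar that lies mirrored will not close a base like that and must be turned over first; leave the other things on the bench where they are, and let go of everything at the end.

Things in the scene. Friction and masses are not known exactly. Their poses are not given: they have to be found in the camera images.
- base_1_corner (a point): fixed mould base 1: aluminium plate 132 x 92 mm, its top 8 mm above the bench, with a dark steel L fence: long wall 118 mm inside, short wall 78 mm, both 12 mm thick, tops 38 mm above the bench. The point: inner corner of the fence, half-way up its walls (23 mm above the bench); x runs from it along the long wall's inner face, y along the short wall's, z up
- base_2_corner (a point): fixed mould base 2: aluminium plate 132 x 92 mm, its top 8 mm above the bench, with a dark steel L fence: long wall 118 mm inside, short wall 78 mm, both 12 mm thick, tops 38 mm above the bench. The point: inner corner of the fence, half-way up its walls (23 mm above the bench); x runs from it along the long wall's inner face, y along the short wall's, z up
- base_3_corner (a point): fixed mould base 3: aluminium plate 132 x 92 mm, its top 8 mm above the bench, with a dark steel L fence: long wall 118 mm inside, short wall 78 mm, both 12 mm thick, tops 38 mm above the bench. The point: inner corner of the fence, half-way up its walls (23 mm above the bench); x runs from it along the long wall's inner face, y along the short wall's, z up
- base_4_corner (a point): fixed mould base 4: aluminium plate 132 x 92 mm, its top 8 mm above the bench, with a dark steel L fence: long wall 118 mm inside, short wall 78 mm, both 12 mm thick, tops 38 mm above the bench. The point: inner corner of the fence, half-way up its walls (23 mm above the bench); x runs from it along the long wall's inner face, y along the short wall's, z up
- bar_1_corner (a point): loose brass L-bar 1, absent in some runs: bar 14 mm thick, 30 mm high, long arm 110 mm, short arm 70 mm (outside), 0.24 kg, both faces alike. The point: where the middle lines of its arms cross, 7 mm in from the outer faces, half-way through the 30 mm. Seen from above, short arm a quarter turn ANTICLOCKWISE of the long arm: right way up; clockwise: mirrored
- bar_1_long_end (a point): middle of the end face (14 x 30 mm) of the long arm of L-bar 1, 103 mm from its corner point
- bar_1_short_end (a point): middle of the end face (14 x 30 mm) of the short arm of L-bar 1, 63 mm from its corner point
- bar_2_corner (a point): loose brass L-bar 2, absent in some runs: bar 14 mm thick, 30 mm high, long arm 110 mm, short arm 70 mm (outside), 0.24 kg, both faces alike. The point: where the middle lines of its arms cross, 7 mm in from the outer faces, half-way through the 30 mm. Seen from above, short arm a quarter turn ANTICLOCKWISE of the long arm: right way up; clockwise: mirrored
- bar_2_long_end (a point): middle of the end face (14 x 30 mm) of the long arm of L-bar 2, 103 mm from its corner point
- bar_2_short_end (a point): middle of the end face (14 x 30 mm) of the short arm of L-bar 2, 63 mm from its corner point
- bar_3_corner (a point): loose brass L-bar 3, absent in some runs: bar 14 mm thick, 30 mm high, long arm 110 mm, short arm 70 mm (outside), 0.24 kg, both faces alike. The point: where the middle lines of its arms cross, 7 mm in from the outer faces, half-way through the 30 mm. Seen from above, short arm a quarter turn ANTICLOCKWISE of the long arm: right way up; clockwise: mirrored
- bar_3_long_end (a point): middle of the end face (14 x 30 mm) of the long arm of L-bar 3, 103 mm from its corner point
- bar_3_short_end (a point): middle of the end face (14 x 30 mm) of the short arm of L-bar 3, 63 mm from its corner point
- bar_4_corner (a point): loose brass L-bar 4, absent in some runs: bar 14 mm thick, 30 mm high, long arm 110 mm, short arm 70 mm (outside), 0.24 kg, both faces alike. The point: where the middle lines of its arms cross, 7 mm in from the outer faces, half-way through the 30 mm. Seen from above, short arm a quarter turn ANTICLOCKWISE of the long arm: right way up; clockwise: mirrored
- bar_4_long_end (a point): middle of the end face (14 x 30 mm) of the long arm of L-bar 4, 103 mm from its corner point
- bar_4_short_end (a point): middle of the end face (14 x 30 mm) of the short arm of L-bar 4, 63 mm from its corner point
- tape_roll: roll of tape, 95 mm across, 19 mm high, loose, to be left where it is; origin: centre of its underside
- pin_tin: round tin, 52 mm across, 23 mm high, loose, to be left where it is; origin: centre of its underside
- petri_1: petri dish, 60 mm across, 15 mm high, clear, loose, to be left where it is; origin: centre of its underside
- tweezers: tweezers, 107 x 14 x 10 mm, loose, to be left where it is; origin: centre of its underside
- clips_box: small carton, 45 x 62 x 67 mm, loose, to be left where it is; origin: centre of its underside. Behind and to the right of it stands a large fixed bench machine as high as a robot's wrist at work (its side is at about y = -0.5): keep the arm clear of that

How it is judged:
By the outcome, as a careful person would: the job done as asked, in the order asked, and still so for the second after the job is handed in, with the robot touching nothing.
Of bar_1, bar_2, bar_3, bar_4 only 3 to 4 are there at a start; the rules pass over those that are not, and their reading is None.
At some moment in a run one of bar_1, bar_2, bar_3, bar_4 may be knocked a few centimetres aside while the robot is not near it.
It also fails if it takes over 210 s, if anything falls off the work surface, if the arm or the gripper's body presses on something with over 40 N, if the wrist force passes 120 N, or if a joint passes its speed limit or range.

## Robot

A 6-joint arm with a two-finger parallel gripper is mounted at the origin on a cart in front of the work surface, level with it; the furniture and walls round the work are solid. World frame = base frame: x ahead of the robot, y to its left, z up, the work surface at z = 0. Lengths are in m, angles in rad, forces in N, time in s.
With the tool pointing down it reaches from about 0.15 to 0.775 m from the base axis. Payload 6.1 kg.
Tool frame: the origin (TCP) lies between the finger pads; the fingertips stand 19 mm ahead of it and the grasp point (between the pads) is the TCP; z points along the fingers, y is the line along which they close (so a half turn about z gives the same grasp; the last joint's range is limited). The gripper opens to 85 mm and grips with 20 to 120 N. Pads are 22 mm wide; open, the fingers measure 114 mm over their backs; the gripper's body (76 mm by 85 mm) begins 54 mm behind the grasp point. The pads swing forward as they close: fully open they stand 13 mm farther back than shut.
Start: joints at [-1.252, 0.126, -0.04, 1.405, 0, 1.571], TCP at [0.165, -0.499, 0.224] pointing down, gripper open.
Joint ranges: [-2.72, 2.72], [-0.95, 1.95], [-1.27, 1.35], [-1.78, 2.02], [-1.46, 1.47], [-3.14, 3.14]. Speed limits (rad/s): [2.39, 2.39, 3.01, 3.14, 3.14, 3.14].

## Interface

Orientations are given as [roll, pitch, yaw] about the fixed x, y, z axes, in that order (R = Rz(yaw) Ry(pitch) Rx(roll)).
In Python, from cell import monitor, camera, camera_params, env gives the robot as it stands.
- The arm moves only by the shell command python3 -m inch 'ROWS' [OPENING] [FORCE]. ROWS is JSON, a list of rows, each an object of numbers: "x", "y", "z": the shift along the tool's x, y, z in mm; "roll": the turn about the tool's z in rad. A call has 1 to 12 rows; each row shifts and turns the commanded pose from where the row before left it, along the tool's axes as they then stand; what a row does not reach is not made up. A row lasts 1/12 s, in which the tool goes at most 41.7 mm and 7.16 degrees, less where a joint would pass 70% of its speed; a pose out of reach is approached as far as the arm can. A call is refused whole if a number of a shift passes 41.7 or a number of a turn 0.125, either way. A call with a gripper value outside its range is refused whole. OPENING is the finger opening in mm, from 0 to 85.4, set as the call begins (- or left out, the last holds). The fingers move at their own pace and stop on an object; FORCE is the grip in N (left out, the last holds). Time passes only in rows, so rows that do not move let the fingers close. It gives the time, the measured TCP pose, the force, the opening and the grip force at its end, in the units of the state.
- monitor.state(): the state, without advancing time (a new reading comes with each control period).
- camera(name): name is "side" or "top"; returns the picture (384x512x3 uint8, red, green, blue); there is no depth.
- camera_params(name): a dict with "vertical_fov" (degrees; the focal length in pixels is half the picture's height over the tangent of half this angle, whatever the lens; pixels are square), "cx", "cy" (the principal point, pixels), "k1" (the pictures are not rectified: a ray, as slopes to the right and down, at radius r is drawn at 1 + k1 r^2 times it, then the intrinsics apply), "R" (3x3) and "t" (3): a world point X has camera coordinates R X + t. Camera axes: x right, y down, z forward; pixel columns grow to the right and rows downward; lengths in m; the calibration is good to about 2 mm. A picture is of the moment at which its call begins. camera_params takes no time and is no camera call.
- env.finish_job(): hands the job in; it is judged then, once.
The state is a dict: "clock": time; "joints": joint angles; "dq": joint speeds; "tau": joint torques, N m; "tcp_pos": TCP position; "orientation": TCP orientation; "contact_force": force on the tool from outside, world axes, zero at the start; "wrist_torque": the same for the moment, N m; "gripper_width": finger opening in m; "finger_force": force on a finger pad.
Only numpy, scipy, OpenCV 4.12 (cv2) and the standard library are available. Lean on these libraries where they do the work, as an engineer would, in place of code of your own. Each camera call takes 0.05 s, during which the arm holds its last target. There are 200 camera calls.

## Working session

There is one attempt and no reset: what is moved stays moved. The work goes in short steps, Python scripts to look and compute and a shell command to move; the robot and the scene stay as the last step left them, time stands still between calls to the robot, and variables do not carry over. Pictures are saved under pics/ and viewed, at most 15 in all, crops included, and the job is handed in when it is done.

```bash
ls; mkdir -p pics; python3 - <<'E'
from cell import monitor, camera, camera_params
import cv2
for n in("top","side"):
    im=camera(n); cv2.imwrite(f"pics/{n}0.png",cv2.resize(im[...,::-1],(800,600),interpolation=cv2.INTER_CUBIC)); cv2.imwrite(f"raw_{n}.png",im[...,::-1])
    print(n,camera_params(n))
print(monitor.state())
E
```

```text
pics
top {'vertical_fov': 54.80622911167678, 'cx': 254.00736135837235, 'cy': 191.45027484762656, 'k1': -0.11943639995910217, 'R': array([[ 0.00593475, -0.9999759 ,  0.00360373],
       [-0.97445825, -0.00659226, -0.22447195],
       [ 0.2244903 , -0.0021795 , -0.97447389]]), 't': array([0.01663283, 0.56005973, 1.28192425])}
side {'vertical_fov': 43.826730349245324, 'cx': 257.86292083348457, 'cy': 188.6561055326052, 'k1': -0.020326749229819453, 'R': array([[-8.51933338e-01, -5.23650070e-01, -4.38264314e-04],
       [-3.38084189e-01,  5.50672456e-01, -7.63189968e-01],
       [ 3.99885820e-01, -6.50038807e-01, -6.46174032e-01]]), 't': array([0.49447675, 0.21682116, 1.47242644])}
{'clock': 0.1, 'joints': array([-1.25200728e+00,  1.26317881e-01, -4.05048464e-02,  1.40541883e+00,
        2.33139043e-05,  1.57076947e+00]), 'dq': array([ 0.00226711, -0.0018881 , -0.00066408,  0.00114699, -0.00082231,
        0.00071398]), 'tau': array([ 5.81221138e-04, -4.36901486e+01,  3.53608382e+01,  1.36834290e-02,
        7.91984326e-05, -1.61421195e-05]), 'tcp_pos': array([ 0.1644291 , -0.49817798,  0.2230083 ]), 'orientation': array([-3.14014743e+00, -2.33526917e-05,  3.18815871e-01]), 'contact_force': array([0.64548661, 0.40105955, 0.18723371]), 'wrist_torque': array([0.00340175, 0.02958819, 0.03811235]), 'finger_force': 0.0, 'gripper_width': 0.08564411603438993}
```

View pics/top0.png

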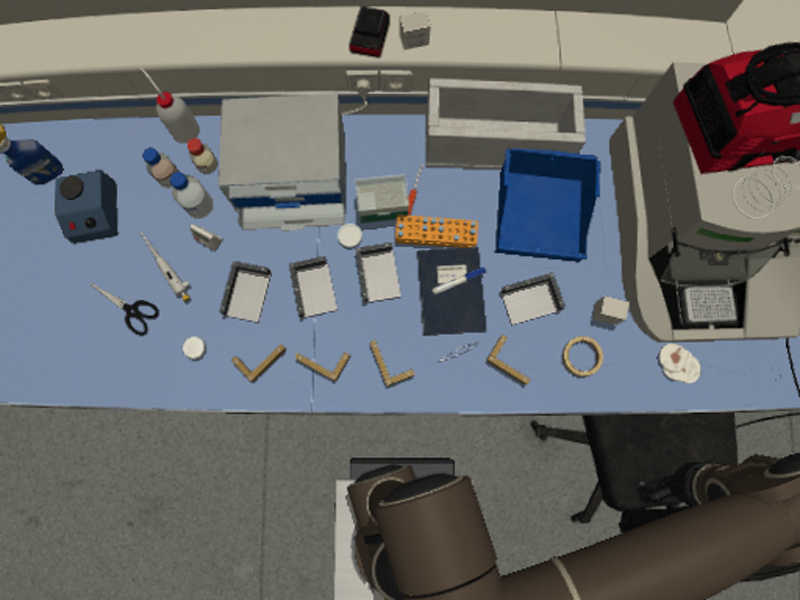

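View pics/side0.png

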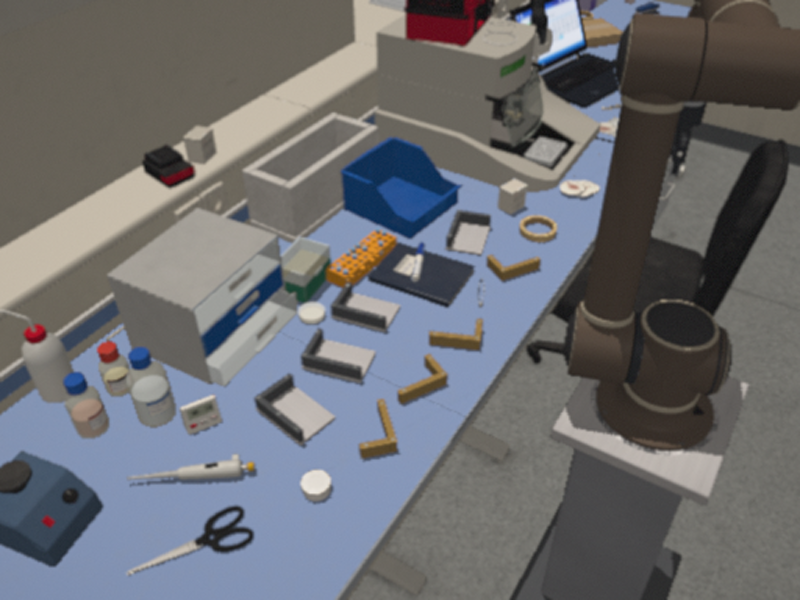

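The top view (800×600) shows four brass bars along the front, with corners near (250,378), (335,377), (388,382) and (490,358). The second and third are mirrored. The four bases are near (247,292), (315,288), (380,275) and (532,300). Next I'll rectify the image onto the bar-top plane at 1 mm/px and extract contours.

```bash
cat > lib.py <<'E'
import numpy as np, cv2
from cell import monitor, camera, camera_params
def proj(n,X):
    p=camera_params(n); c=np.asarray(X,float)@np.array(p["R"]).T+p["t"]
    s=c[...,:2]/c[...,2:]; s=s*(1+p["k1"]*(s**2).sum(-1,keepdims=True))
    return s*192/np.tan(np.radians(p["vertical_fov"]/2))+[p["cx"],p["cy"]]
def ray(n,uv,z):
    p=camera_params(n); f=192/np.tan(np.radians(p["vertical_fov"]/2)); R=np.array(p["R"])
    d=(np.asarray(uv,float)-[p["cx"],p["cy"]])/f; s=d.copy()
    for _ in range(20): s=d/(1+p["k1"]*(s**2).sum(-1,keepdims=True))
    D=np.concatenate([s,np.ones(s.shape[:-1]+(1,))],-1)@R; C=-R.T@p["t"]
    return C+D*((z-C[2])/D[...,2])[...,None]
X0,Y0,W,H=.68,.42,800,400   # rectified view, 1 mm/px: x=X0-row/1000, y=Y0-col/1000
def rect(n,z,im=None):
    im=camera(n)[...,::-1] if im is None else im
    c,r=np.meshgrid(np.arange(W),np.arange(H))
    m=proj(n,np.stack([X0-r/1e3,Y0-c/1e3,np.full(c.shape,z)],-1)).astype(np.float32)
    return cv2.remap(im,m[...,0],m[...,1],cv2.INTER_CUBIC)
def w(pt): return np.array([X0-pt[1]/1e3,Y0-pt[0]/1e3])
def brass(im):
    h=cv2.cvtColor(np.ascontiguousarray(im),cv2.COLOR_BGR2HSV)
    return cv2.inRange(h,(10,70,50),(30,255,255))
def go(x,y,z,yaw):
    "tool-frame steps to a pose: turn first, then shift"
    s=monitor.state(); p=s["tcp_pos"]; ps=s["orientation"][2]
    r=(yaw-ps+np.pi/2)%np.pi-np.pi/2; ps+=r
    d=(np.array([x,y,z])-p)*1e3; c,q=np.cos(ps),np.sin(ps)
    print("roll %.3f then x %.1f y %.1f z %.1f"%(-r,c*d[0]+q*d[1],q*d[0]-c*d[1],-d[2]), "newyaw %.2f q6~%.2f"%(ps,ps-np.arctan2(y,x)))
E
python3 - <<'E'
from lib import *
im=rect("top",.03,cv2.imread("raw_top.png")); cv2.imwrite("pics/rect0.png",im)
im2=rect("side",.03,cv2.imread("raw_side.png")); cv2.imwrite("pics/rside0.png",im2)
for nm,i in(("top",im),("side",im2)):
  for c in cv2.findContours(brass(i),cv2.RETR_EXTERNAL,cv2.CHAIN_APPROX_NONE)[0]:
    a=cv2.contourArea(c)
    if a>1000: print(nm,a,cv2.approxPolyDP(c,6,True)[:,0].tolist())
E
```

```text
top 2024.5 [[288, 247], [275, 243], [250, 287], [179, 250], [171, 256], [168, 244], [162, 252], [256, 305]]
top 2473.5 [[136, 234], [124, 223], [61, 288], [25, 256], [12, 261], [63, 309]]
top 2014.5 [[337, 217], [377, 316], [439, 289], [431, 280], [382, 298], [348, 213]]
top 2259.0 [[648, 198], [612, 257], [702, 310], [705, 298], [629, 248], [657, 205]]
side 4209.5 [[283, 246], [273, 243], [254, 256], [240, 280], [167, 245], [143, 267], [231, 313], [254, 301]]
side 3106.5 [[129, 230], [114, 231], [55, 288], [21, 267], [17, 255], [0, 269], [0, 280], [40, 317]]
side 1739.5 [[798, 215], [773, 233], [765, 262], [775, 288], [799, 300], [788, 256]]
side 4379.5 [[314, 232], [351, 324], [435, 288], [425, 284], [383, 300], [345, 215]]
side 5157.0 [[617, 215], [586, 269], [662, 318], [702, 307], [627, 251], [652, 202]]
```

View pics/rect0.png

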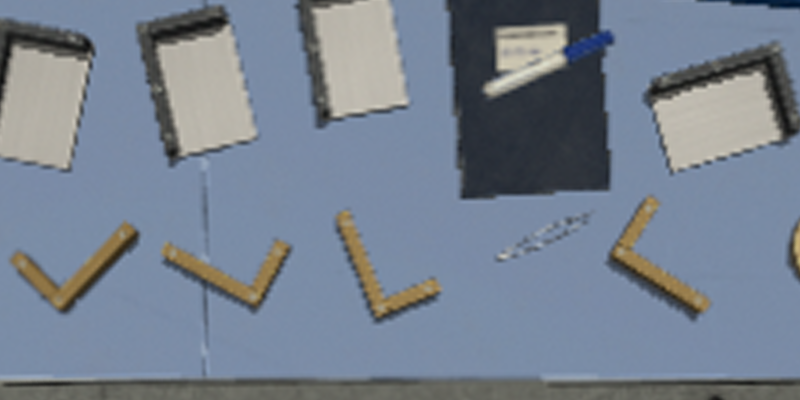

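View pics/rside0.png

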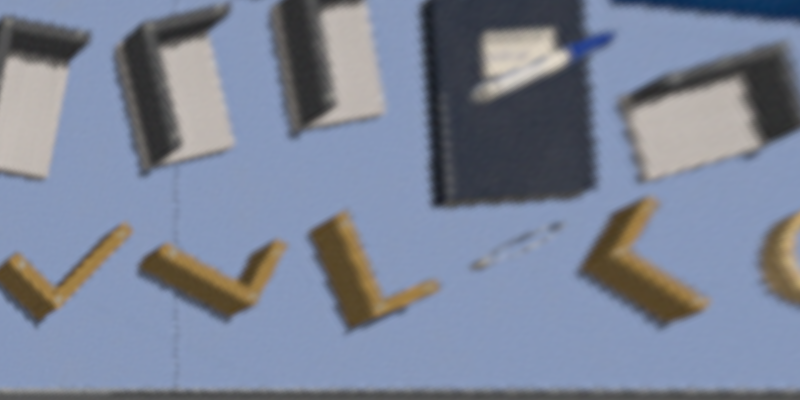

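The rectified view is 1 mm/px, with row 0 at x=0.68 and column 0 at y=0.42. Bars A (corner (60,305)) and D (615,255) are right way up. Bars B (255,303) and C (380,312) are mirrored. The fences sit on the far and outer sides, so each plate's whole inner rectangle is visible. I'll measure those now at z=8 mm.

```bash
cat > bases.py <<'E'
import lib; from lib import *
def bases():
    lib.X0,lib.Y0,lib.W=.76,.50,900
    im=rect("top",.008,cv2.imread("raw_top.png"))
    h=cv2.cvtColor(im,cv2.COLOR_BGR2HSV)
    m=cv2.morphologyEx(cv2.inRange(h,(0,0,140),(179,45,255)),cv2.MORPH_OPEN,np.ones((5,5)))
    out=[]
    for c in cv2.findContours(m,cv2.RETR_EXTERNAL,cv2.CHAIN_APPROX_NONE)[0]:
        r=cv2.minAreaRect(c); a,b=sorted(r[1])
        if 60<a<95 and 100<b<135: out.append((r,np.array([w(p) for p in cv2.boxPoints(r)])))
    return sorted(out,key=lambda o:-o[1][:,1].mean()),im
if __name__=="__main__":
    for r,b in bases()[0]: print(np.round(r[1],1),np.round(b,4).tolist())
E
python3 bases.py
```

```text
[ 80.5 113.8] [[0.5293999910354614, 0.43470001220703125], [0.6410999894142151, 0.41290000081062317], [0.6255999803543091, 0.33379998803138733], [0.5139999985694885, 0.3555999994277954]]
[118.3  81.1] [[0.6432999968528748, 0.2696000039577484], [0.6622999906539917, 0.1906999945640564], [0.5472999811172485, 0.16300000250339508], [0.5282999873161316, 0.2418999969959259]]
[118.4  81.4] [[0.6836000084877014, 0.1103999987244606], [0.6977999806404114, 0.030300000682473183], [0.5813000202178955, 0.009499999694526196], [0.5669999718666077, 0.08969999849796295]]
[ 77.4 116.1] [[0.5852000117301941, -0.23499999940395355], [0.6183000206947327, -0.34619998931884766], [0.5440999865531921, -0.3682999908924103], [0.5109999775886536, -0.257099986076355]]
```

```bash
cat > plan.py <<'E'
from bases import *
FC={1:(.5140,.3556),2:(.5473,.1630),3:(.5813,.0095),4:(.5110,-.2571)}
XD={1:np.radians(169),2:None,3:None,4:None}
O={1:(.6411,.4129),2:(.6433,.2696),3:(.6836,.1104),4:(.6183,-.3462)}
L={1:(.5294,.4347),2:(.5283,.2419),3:(.5670,.0897),4:(.5852,-.2350)}
def base(i):
    e=np.subtract(L[i],O[i]); e/=np.hypot(*e); return np.array(FC[i]),e,np.array([-e[1],e[0]])
def place(i,g,m=6):
    "TCP xy and yaw for base i; grip g mm from outer corner on the long arm, m mm short of home"
    F,x,y=base(i); p=F+x*(110-g+m-120)/1e3+y*(63+m-80)/1e3
    return *p, np.arctan2(-x[1],-x[0])
E
python3 -c "
from plan import *
for i in 1,2,3,4: print(i,np.round(place(i,45),4))
go(.4094,-.2314,.12,1.004)"
```

```text
1 [ 0.5642  0.357  -0.1927]
2 [0.5924 0.1852 0.2364]
3 [0.6276 0.0289 0.1757]
4 [ 0.5355 -0.3009 -1.2815]
roll -0.685 then x 356.6 y 63.4 z 103.0 newyaw 1.00 q6~1.52
```

```bash
python3 -m inch '[{"roll":-0.114},{"roll":-0.114},{"roll":-0.114},{"roll":-0.114},{"roll":-0.114},{"roll":-0.115}]' 50 40; python3 -m inch '[{"x":30,"y":5},{"x":30,"y":5},{"x":30,"y":6},{"x":30,"y":6},{"x":30,"y":6},{"x":30,"y":6},{"x":30,"y":6},{"x":30,"y":6},{"x":30,"y":6},{"x":30,"y":6},{"x":28,"y":6},{"x":28}]'; python3 -m inch '[{"z":35},{"z":35},{"z":32},{},{}]'; python3 -c "
from plan import *
go(.4094,-.2314,.025,1.004)
lib.X0,lib.Y0,lib.W=.68,.42,800
cv2.imwrite('pics/r1.png',rect('top',.03))"
```

```text
roll -0.685 then x 356.6 y 63.4 z 198.0 newyaw 1.00 q6~1.52invalid input
invalid input
invalid input
```

View pics/r1.png

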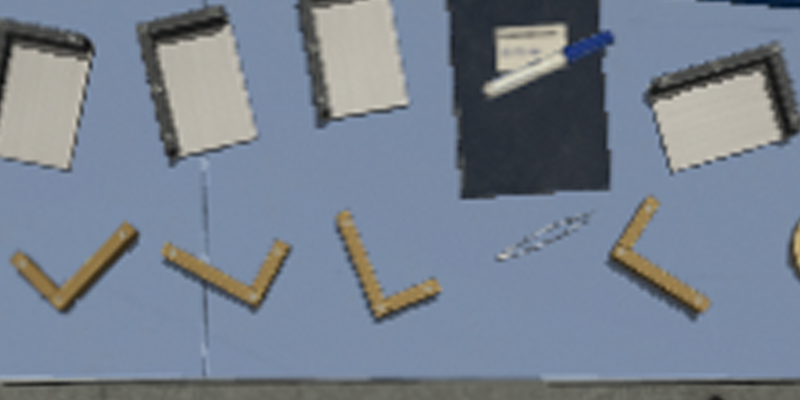

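Nothing moved: the rows were refused and the picture is unchanged. Rows probably need all four keys, so I'll test one.

```bash
python3 -m inch '[{"x":0,"y":0,"z":0,"roll":-0.114},{"x":0,"y":0,"z":0,"roll":-0.114},{"x":0,"y":0,"z":0,"roll":-0.114},{"x":0,"y":0,"z":0,"roll":-0.114},{"x":0,"y":0,"z":0,"roll":-0.114},{"x":0,"y":0,"z":0,"roll":-0.115}]' 50 40
```

```text
clock: 0.65
tcp_pos: [0.1645, -0.4983, 0.2233]
orientation: [-3.141, -0.0, 1.009]
contact_force: [0.2, 0.1, -0.1]
gripper_width: 0.0501
finger_force: 0.0
```

```bash
python3 -m inch '[{"x":30,"y":5,"z":0,"roll":0},{"x":30,"y":5,"z":0,"roll":0},{"x":30,"y":6,"z":0,"roll":0},{"x":30,"y":6,"z":0,"roll":0},{"x":30,"y":6,"z":0,"roll":0},{"x":30,"y":6,"z":0,"roll":0},{"x":30,"y":6,"z":0,"roll":0},{"x":30,"y":6,"z":0,"roll":0},{"x":30,"y":6,"z":0,"roll":0},{"x":30,"y":6,"z":0,"roll":0},{"x":28,"y":5,"z":0,"roll":0},{"x":28,"y":0,"z":0,"roll":0}]'; python3 -m inch '[{"x":0,"y":0,"z":35,"roll":0},{"x":0,"y":0,"z":35,"roll":0},{"x":0,"y":0,"z":32,"roll":0},{"x":0,"y":0,"z":0,"roll":0}]'; python3 -c "
from plan import *
go(.4094,-.2314,.025,1.004)"
```

```text
clock: 1.65
tcp_pos: [0.41, -0.231, 0.2234]
orientation: [-3.141, 0.0, 1.004]
contact_force: [0.4, 0.2, -0.4]
gripper_width: 0.0503
finger_force: 0.0
clock: 1.98
tcp_pos: [0.4053, -0.2297, 0.1155]
orientation: [-3.131, 0.001, 1.005]
contact_force: [-0.7, 0.6, 0.5]
gripper_width: 0.05
finger_force: 0.0
roll 0.001 then x 0.7 y 4.4 z 90.5 newyaw 1.00 q6~1.52
```

```bash
python3 -m inch '[{"x":0,"y":0,"z":25,"roll":0},{"x":0,"y":0,"z":25,"roll":0},{"x":0,"y":0,"z":25,"roll":0},{"x":0,"y":0,"z":18,"roll":0},{"x":0,"y":0,"z":0,"roll":0},{"x":0,"y":0,"z":0,"roll":0},{"x":0,"y":0,"z":0,"roll":0}]'; python3 -m inch '[{"x":0,"y":0,"z":0,"roll":0},{"x":0,"y":0,"z":0,"roll":0},{"x":0,"y":0,"z":0,"roll":0},{"x":0,"y":0,"z":0,"roll":0},{"x":0,"y":0,"z":0,"roll":0},{"x":0,"y":0,"z":0,"roll":0}]' 0 50; python3 -m inch '[{"x":0,"y":0,"z":-20,"roll":0},{"x":0,"y":0,"z":-25,"roll":0},{"x":0,"y":0,"z":-20,"roll":0},{"x":0,"y":0,"z":0,"roll":0},{"x":0,"y":0,"z":0,"roll":0}]' ; python3 -c "
from plan import *
x,y,a=place(4,45)
go(x,y,.12,a)"
```

```text
clock: 2.57
tcp_pos: [0.41, -0.2328, 0.0307]
orientation: [3.139, -0.0, 1.004]
contact_force: [-0.9, 0.2, 0.1]
gripper_width: 0.0497
finger_force: 0.0
clock: 3.07
tcp_pos: [0.4089, -0.2321, 0.0288]
orientation: [3.141, -0.0, 1.004]
contact_force: [-0.4, -0.6, -0.4]
gripper_width: -0.0
finger_force: 0.0
clock: 3.48
tcp_pos: [0.4097, -0.2325, 0.0947]
orientation: [3.139, -0.0, 1.004]
contact_force: [0.0, 0.2, 0.2]
gripper_width: -0.0004
finger_force: 0.0
roll -0.856 then x -101.5 y 101.1 z -25.3 newyaw 1.86 q6~2.37
```

The gripper closed on nothing, so I'll look at the bar.

```bash
python3 -c "
from plan import *
cv2.imwrite('raw_top2.png',camera('top')[...,::-1]);im=cv2.imread('raw_top2.png')
lib.X0,lib.Y0,lib.W=.68,.42,800
a=rect('top',.03,im)
sd=camera('side')[...,::-1]; u=proj('side',[.41,-.23,.03]); print(u)
c,r=int(u[0]),int(u[1]); cr=cv2.resize(np.ascontiguousarray(sd[r-70:r+40,c-100:c+100]),(800,440),interpolation=cv2.INTER_CUBIC)
b=cv2.resize(a[150:350,500:800],(300,200)); 
cv2.imwrite('pics/c2.png',np.vstack([cv2.resize(cr,(600,330)),cv2.resize(a[150:350,480:800],(600,270))[:270]]))
for c in cv2.findContours(brass(a),cv2.RETR_EXTERNAL,cv2.CHAIN_APPROX_NONE)[0]:
    if cv2.contourArea(c)>700: print(cv2.approxPolyDP(c,6,True)[:,0].tolist())"
```

```text
[329.59310934 169.38917229]
[[288, 247], [275, 243], [250, 287], [179, 250], [172, 256], [168, 244], [162, 252], [256, 305]]
[[136, 233], [124, 223], [61, 288], [25, 256], [12, 261], [63, 309]]
[[337, 217], [377, 316], [439, 289], [431, 280], [382, 298], [348, 213]]
[[651, 198], [612, 252], [646, 279], [654, 267], [629, 248], [657, 205]]
[[792, 74], [694, 249], [703, 253], [616, 399], [796, 399], [799, 78]]
```

View pics/c2.png

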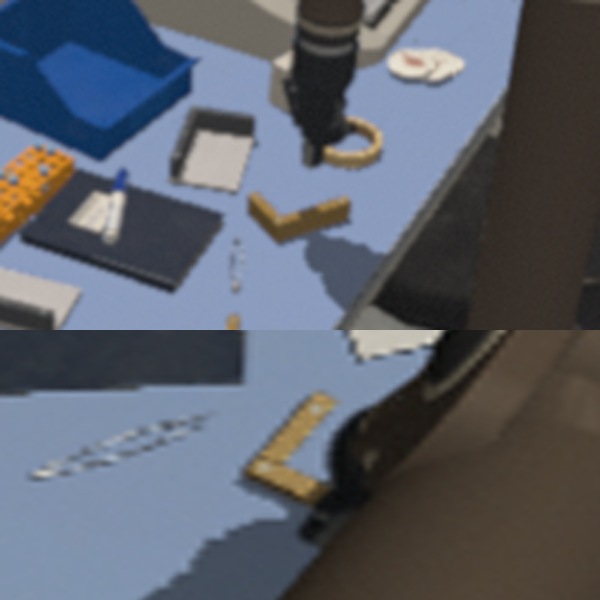

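```bash
python3 -c "
from plan import *
s=monitor.state();p=s['tcp_pos'];print(p,s['joints'])
t=p-[0,0,.019]
print('side tip',proj('side',t),'seen ~(333.6,152.4)')
print('top tip',proj('top',t))
im=cv2.imread('raw_top2.png');u=proj('top',t).astype(int)
a=np.ascontiguousarray(im[u[1]-25:u[1]+25,u[0]-35:u[0]+35])
sd=camera('side')[...,::-1];v=proj('side',t).astype(int)
b=np.ascontiguousarray(sd[v[1]-25:v[1]+25,v[0]-35:v[0]+35])
o=[cv2.drawMarker(cv2.resize(i,None,fx=8,fy=8,interpolation=cv2.INTER_CUBIC),(280,200),(0,0,255),1,10) for i in(a,b)]
cv2.imwrite('pics/c3.png',cv2.resize(np.vstack(o),(420,600)))
"
```

```text
[ 0.40848312 -0.23185185  0.09294492] [-5.16240700e-01  5.74746985e-02 -4.04334760e-01  1.10994838e+00
 -1.33725400e-05  1.62156680e+00]
side tip [331.35056981 159.74180224] seen ~(333.6,152.4)
top tip [325.02291157 232.99592822]
```

View pics/c3.png

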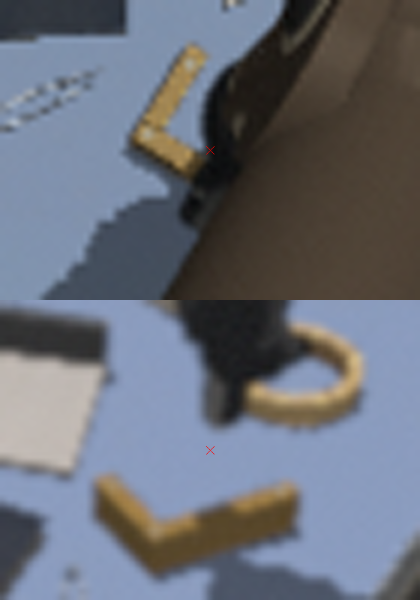

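The picture disagrees with the reported tip: the fingers look open, and higher than a shut gripper's would be. I'll test this numerically by changing the opening and seeing where pixels change.

```bash
cat > shot.py <<'E'
import sys; from lib import *
for n in("top","side"): cv2.imwrite(f"{sys.argv[1]}_{n}.png",camera(n)[...,::-1])
E
python3 shot.py g0; python3 -m inch '[{"x":0,"y":0,"z":0,"roll":0},{"x":0,"y":0,"z":0,"roll":0},{"x":0,"y":0,"z":0,"roll":0},{"x":0,"y":0,"z":0,"roll":0},{"x":0,"y":0,"z":0,"roll":0},{"x":0,"y":0,"z":0,"roll":0}]' 50 50; python3 shot.py g50;  python3 -c "
from lib import *
for n in('top','side'):
    a,b=[cv2.imread(f'g{k}_{n}.png').astype(int) for k in(0,50)]
    d=(abs(a-b).max(2)>25).astype(np.uint8); print(n,d.sum(),[s.tolist() for s in cv2.connectedComponentsWithStats(d)[2][1:] if s[4]>5])
p=monitor.state()['tcp_pos'];yw=monitor.state()['orientation'][2]
v=np.array([np.sin(yw),-np.cos(yw),0])
for o in(0,25): 
  for sg in(1,-1): print(o*sg,[proj(n,p-[0,0,.015]+v*sg*(o+6)/1e3).round() for n in('top','side')])
t=[cv2.resize(cv2.imread(f'g{k}_side.png')[110:190,290:390],(400,300),interpolation=2) for k in(0,50)]
q=[cv2.resize(cv2.imread(f'g{k}_top.png')[190:270,280:380],(400,300),interpolation=2) for k in(0,50)]
cv2.imwrite('pics/c4.png',np.vstack([np.hstack(t),np.hstack(q)]))
"
```

```text
clock: 4.23
tcp_pos: [0.4089, -0.2321, 0.0937]
orientation: [3.142, 0.0, 1.004]
contact_force: [1.1, 0.7, -0.2]
gripper_width: 0.0502
finger_force: 0.0
top 77 [[371, 191, 6, 4, 7], [318, 241, 5, 6, 9]]
side 390 [[357, 15, 3, 2, 6], [335, 20, 7, 1, 7], [322, 120, 6, 17, 50], [343, 136, 7, 6, 30], [325, 138, 23, 21, 267]]
0 [array([326., 231.]), array([331., 158.])]
0 [array([324., 234.]), array([332., 159.])]
25 [array([330., 225.]), array([327., 154.])]
-25 [array([321., 240.]), array([336., 163.])]
```

View pics/c4.png

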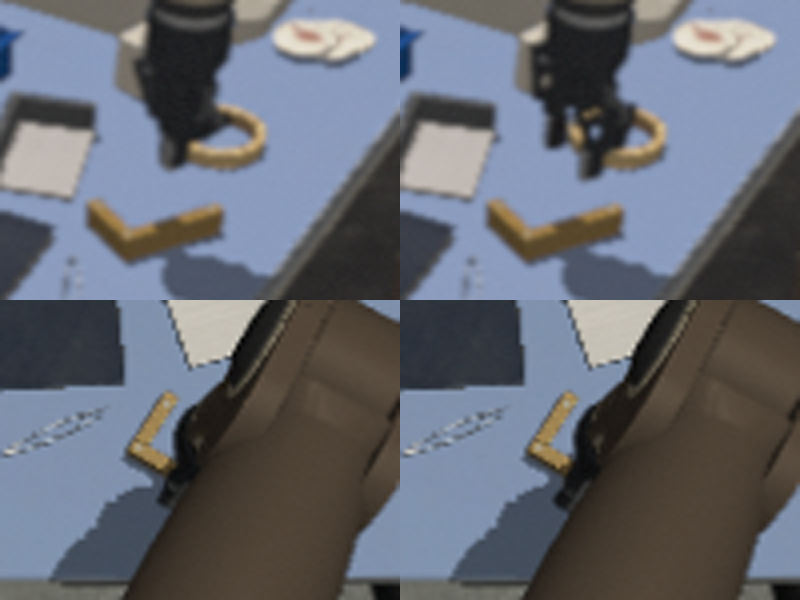

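The fingers do work. In the side view the shut tip sits about 5 px (~20 mm) higher than the reported pose implies, so the first close passed over the bar. I'll feel my way down.

```bash
python3 -m inch '[{"x":0,"y":0,"z":25,"roll":0},{"x":0,"y":0,"z":25,"roll":0},{"x":0,"y":0,"z":14,"roll":0},{"x":0,"y":0,"z":0,"roll":0},{"x":0,"y":0,"z":0,"roll":0},{"x":0,"y":0,"z":0,"roll":0},{"x":0,"y":0,"z":0,"roll":0},{"x":0,"y":0,"z":0,"roll":0}]'; python3 -m inch '[{"x":0,"y":0,"z":2,"roll":0},{"x":0,"y":0,"z":2,"roll":0},{"x":0,"y":0,"z":2,"roll":0},{"x":0,"y":0,"z":0,"roll":0},{"x":0,"y":0,"z":0,"roll":0}]';  python3 -m inch '[{"x":0,"y":0,"z":2,"roll":0},{"x":0,"y":0,"z":2,"roll":0},{"x":0,"y":0,"z":2,"roll":0},{"x":0,"y":0,"z":0,"roll":0},{"x":0,"y":0,"z":0,"roll":0}]'
```

```text
clock: 5.0
tcp_pos: [0.4097, -0.2325, 0.0309]
orientation: [3.139, -0.0, 1.004]
contact_force: [-0.2, 1.2, 0.3]
gripper_width: 0.05
finger_force: 0.0
clock: 5.42
tcp_pos: [0.4087, -0.232, 0.0235]
orientation: [-3.141, -0.0, 1.004]
contact_force: [-0.1, -0.6, -0.3]
gripper_width: 0.0498
finger_force: 0.0
clock: 5.83
tcp_pos: [0.4088, -0.232, 0.0175]
orientation: [-3.141, -0.0, 1.004]
contact_force: [-0.7, 0.4, -0.5]
gripper_width: 0.0499
finger_force: 0.0
```

```bash
python3 -m inch '[{"x":0,"y":0,"z":0,"roll":0},{"x":0,"y":0,"z":0,"roll":0},{"x":0,"y":0,"z":0,"roll":0},{"x":0,"y":0,"z":0,"roll":0},{"x":0,"y":0,"z":0,"roll":0},{"x":0,"y":0,"z":0,"roll":0}]' 0 40; python3 shot.py h; python3 -c "
from lib import *
p=monitor.state()['tcp_pos']
print(proj('side',p),proj('side',p-[0,0,.019]))
a=cv2.resize(cv2.imread('h_side.png')[120:200,290:390],(750,600),interpolation=2)
cv2.imwrite('pics/c5.png',a)"
```

```text
clock: 6.33
tcp_pos: [0.4094, -0.2324, 0.018]
orientation: [3.14, -0.0, 1.004]
contact_force: [1.1, -1.5, 1.4]
gripper_width: 0.0124
finger_force: 39.9
[329.71027115 171.6617834 ] [329.22030449 175.64768162]
```

View pics/c5.png

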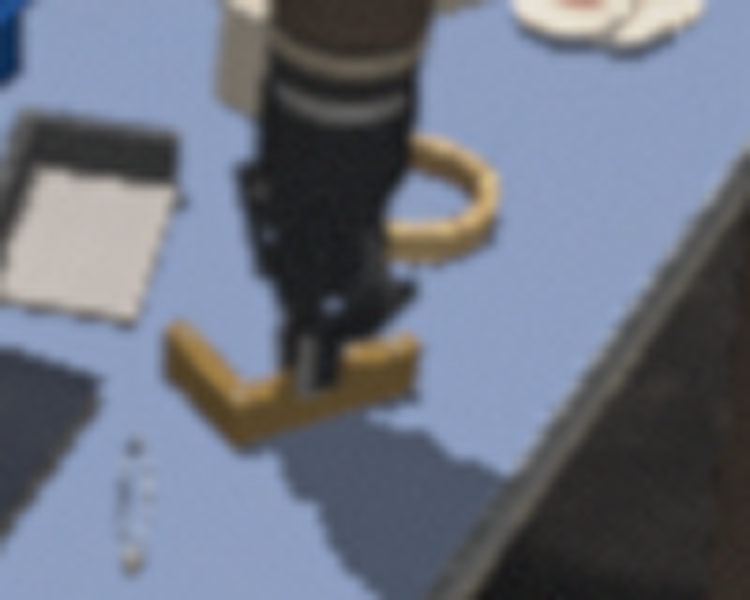

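The bar is gripped, but the tips sit only ~7–10 mm below its top. Real tip height is therefore roughly the reported TCP z. I'll regrip 11 mm lower.

```bash
python3 -m inch '[{"x":0,"y":0,"z":0,"roll":0},{"x":0,"y":0,"z":0,"roll":0},{"x":0,"y":0,"z":0,"roll":0},{"x":0,"y":0,"z":4,"roll":0},{"x":0,"y":0,"z":4,"roll":0},{"x":0,"y":0,"z":3,"roll":0},{"x":0,"y":0,"z":0,"roll":0},{"x":0,"y":0,"z":0,"roll":0}]' 40; python3 -m inch '[{"x":0,"y":0,"z":0,"roll":0},{"x":0,"y":0,"z":0,"roll":0},{"x":0,"y":0,"z":0,"roll":0},{"x":0,"y":0,"z":0,"roll":0},{"x":0,"y":0,"z":0,"roll":0}]' 0 50;python3 -m inch '[{"x":0,"y":0,"z":-30,"roll":0},{"x":0,"y":0,"z":-35,"roll":0},{"x":0,"y":0,"z":-30,"roll":0},{"x":0,"y":0,"z":-10,"roll":0},{"x":0,"y":0,"z":0,"roll":0},{"x":0,"y":0,"z":0,"roll":0},{"x":0,"y":0,"z":0,"roll":0}]' ; python3 -c "
from plan import *
x,y,a=place(4,45)
go(x,y,.05,a)"
```

```text
clock: 7.1
tcp_pos: [0.4085, -0.2319, 0.0063]
orientation: [-3.141, 0.0, 1.004]
contact_force: [0.1, 0.4, 0.5]
gripper_width: 0.0403
finger_force: 0.0
clock: 7.52
tcp_pos: [0.4094, -0.2324, 0.0071]
orientation: [3.14, -0.0, 1.004]
contact_force: [1.5, -0.4, 2.3]
gripper_width: 0.0128
finger_force: 51.6
clock: 8.1
tcp_pos: [0.4077, -0.2314, 0.1094]
orientation: [-3.138, 0.0, 1.004]
contact_force: [-0.3, 0.4, -3.7]
gripper_width: 0.0127
finger_force: 51.1
roll -0.856 then x -103.1 y 102.7 z 59.4 newyaw 1.86 q6~2.37
```

```bash
python3 -m inch '[{"x":0,"y":0,"z":0,"roll":-0.122},{"x":0,"y":0,"z":0,"roll":-0.122},{"x":0,"y":0,"z":0,"roll":-0.122},{"x":0,"y":0,"z":0,"roll":-0.122},{"x":0,"y":0,"z":0,"roll":-0.122},{"x":0,"y":0,"z":0,"roll":-0.122},{"x":0,"y":0,"z":0,"roll":-0.124}]'; python3 -m inch '[{"x":-15,"y":15,"z":0,"roll":0},{"x":-20,"y":20,"z":0,"roll":0},{"x":-20,"y":20,"z":0,"roll":0},{"x":-20,"y":20,"z":0,"roll":0},{"x":-18,"y":18,"z":0,"roll":0},{"x":-10,"y":10,"z":0,"roll":0},{"x":0,"y":0,"z":20,"roll":0},{"x":0,"y":0,"z":25,"roll":0},{"x":0,"y":0,"z":10,"roll":0},{"x":0,"y":0,"z":0,"roll":0},{"x":0,"y":0,"z":0,"roll":0},{"x":0,"y":0,"z":0,"roll":0}]' ;  python3 shot.py k; python3 -c "
from plan import *
x,y,a=place(4,45)
go(x,y,.023,a)
lib.X0,lib.Y0,lib.W,lib.H=.68,-.16,300,220
t=cv2.resize(rect('top',.045,cv2.imread('k_top.png')),(600,440),interpolation=2)
u=proj('side',[.54,-.3,.04]).astype(int)
s=cv2.resize(cv2.imread('k_side.png')[u[1]-30:u[1]+30,u[0]-40:u[0]+40],(587,440),interpolation=2)
cv2.imwrite('pics/c6.png',cv2.resize(np.hstack([t,s]),(800,296)))"
```

```text
clock: 8.68
tcp_pos: [0.4076, -0.2314, 0.1092]
orientation: [-3.139, -0.003, 1.866]
contact_force: [-0.8, -0.2, -2.3]
gripper_width: 0.0125
finger_force: 51.1
clock: 9.68
tcp_pos: [0.5371, -0.3015, 0.0572]
orientation: [3.141, 0.0, 1.86]
contact_force: [0.0, 0.1, -2.6]
gripper_width: 0.0127
finger_force: 51.1
roll -0.000 then x 1.5 y -1.8 z 35.2 newyaw 1.86 q6~2.37
```

View pics/c6.png

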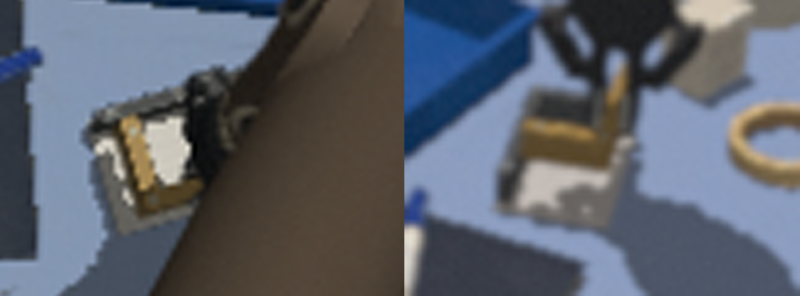

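The held bar hovers over base 4 at the expected offset once parallax is accounted for. Next I lower it until it touches the plate.

```bash
python3 -m inch '[{"x":1,"y":-2,"z":15,"roll":0},{"x":0,"y":0,"z":15,"roll":0},{"x":0,"y":0,"z":5,"roll":0},{"x":0,"y":0,"z":0,"roll":0},{"x":0,"y":0,"z":0,"roll":0},{"x":0,"y":0,"z":0,"roll":0},{"x":0,"y":0,"z":0,"roll":0}]'; python3 -m inch '[{"x":0,"y":0,"z":2,"roll":0},{"x":0,"y":0,"z":2,"roll":0},{"x":0,"y":0,"z":0,"roll":0},{"x":0,"y":0,"z":0,"roll":0}]'; python3 -m inch '[{"x":0,"y":0,"z":2,"roll":0},{"x":0,"y":0,"z":1,"roll":0},{"x":0,"y":0,"z":0,"roll":0},{"x":0,"y":0,"z":0,"roll":0}]'
```

```text
clock: 10.37
tcp_pos: [0.5355, -0.3015, 0.0229]
orientation: [3.14, 0.001, 1.86]
contact_force: [0.1, -0.3, -2.5]
gripper_width: 0.0126
finger_force: 51.0
clock: 10.7
tcp_pos: [0.5346, -0.301, 0.0175]
orientation: [-3.141, -0.0, 1.86]
contact_force: [-0.2, -0.1, -2.3]
gripper_width: 0.0127
finger_force: 51.0
clock: 11.03
tcp_pos: [0.5349, -0.3012, 0.0151]
orientation: [3.141, 0.0, 1.86]
contact_force: [-0.2, 0.3, 1.0]
gripper_width: 0.0128
finger_force: 51.6
```

```bash
python3 -m inch '[{"x":-2,"y":0,"z":0,"roll":0},{"x":-2,"y":0,"z":0,"roll":0},{"x":0,"y":0,"z":0,"roll":0},{"x":0,"y":0,"z":0,"roll":0}]'; python3 -m inch '[{"x":-2,"y":0,"z":0,"roll":0},{"x":0,"y":0,"z":0,"roll":0},{"x":0,"y":0,"z":0,"roll":0}]'; python3 -m inch '[{"x":-2,"y":0,"z":0,"roll":0},{"x":0,"y":0,"z":0,"roll":0},{"x":0,"y":0,"z":0,"roll":0}]'; python3 -m inch '[{"x":0,"y":2,"z":0,"roll":0},{"x":0,"y":2,"z":0,"roll":0},{"x":0,"y":0,"z":0,"roll":0},{"x":0,"y":0,"z":0,"roll":0}]'
```

```text
clock: 11.37
tcp_pos: [0.5362, -0.3046, 0.0151]
orientation: [3.141, -0.0, 1.86]
contact_force: [-0.6, 5.3, 5.3]
gripper_width: 0.0126
finger_force: 52.1
clock: 11.62
tcp_pos: [0.5367, -0.3061, 0.0151]
orientation: [3.141, -0.001, 1.86]
contact_force: [-2.0, 7.2, 6.8]
gripper_width: 0.0126
finger_force: 52.3
clock: 11.87
tcp_pos: [0.5367, -0.306, 0.0151]
orientation: [3.14, -0.005, 1.861]
contact_force: [-3.8, 11.8, 9.2]
gripper_width: 0.0126
finger_force: 52.8
clock: 12.2
tcp_pos: [0.537, -0.3059, 0.015]
orientation: [-3.136, -0.004, 1.859]
contact_force: [-14.9, 10.0, 16.6]
gripper_width: 0.0121
finger_force: 53.6
```

```bash
python3 -m inch '[{"x":2,"y":0,"z":-1,"roll":0},{"x":0,"y":0,"z":0,"roll":0},{"x":0,"y":0,"z":0,"roll":0}]'; python3 -m inch '[{"x":0,"y":2,"z":0,"roll":0},{"x":0,"y":0,"z":0,"roll":0},{"x":0,"y":0,"z":0,"roll":0}]'; python3 -m inch '[{"x":0,"y":2,"z":0,"roll":0},{"x":0,"y":0,"z":0,"roll":0},{"x":0,"y":0,"z":0,"roll":0}]'
```

```text
clock: 12.45
tcp_pos: [0.5393, -0.3052, 0.0151]
orientation: [-3.14, -0.001, 1.86]
contact_force: [-3.8, 3.5, 2.3]
gripper_width: 0.0126
finger_force: 51.8
clock: 12.7
tcp_pos: [0.5401, -0.305, 0.0151]
orientation: [-3.137, -0.001, 1.859]
contact_force: [-8.4, 2.4, 4.5]
gripper_width: 0.0125
finger_force: 52.1
clock: 12.95
tcp_pos: [0.5417, -0.3045, 0.0151]
orientation: [-3.137, -0.001, 1.859]
contact_force: [-9.8, 2.9, 6.0]
gripper_width: 0.0134
finger_force: 52.2
```

```bash
python3 -m inch '[{"x":0,"y":2,"z":0,"roll":0},{"x":0,"y":0,"z":0,"roll":0},{"x":0,"y":0,"z":0,"roll":0}]'; python3 -m inch '[{"x":0,"y":2,"z":0,"roll":0},{"x":0,"y":0,"z":0,"roll":0},{"x":0,"y":0,"z":0,"roll":0}]'; python3 -m inch '[{"x":-1,"y":0,"z":0,"roll":0},{"x":-1,"y":0,"z":0,"roll":0},{"x":-1,"y":0,"z":0,"roll":0},{"x":0,"y":0,"z":0,"roll":0},{"x":0,"y":0,"z":0,"roll":0}]'
```

```text
clock: 13.2
tcp_pos: [0.5435, -0.304, 0.0151]
orientation: [-3.137, -0.001, 1.859]
contact_force: [-9.4, 2.3, 5.4]
gripper_width: 0.0125
finger_force: 52.2
clock: 13.45
tcp_pos: [0.5445, -0.3038, 0.0151]
orientation: [-3.135, -0.001, 1.858]
contact_force: [-13.5, 2.2, 6.7]
gripper_width: 0.0126
finger_force: 52.4
clock: 13.87
tcp_pos: [0.5444, -0.3037, 0.015]
orientation: [-3.135, -0.007, 1.859]
contact_force: [-15.8, 11.9, 12.7]
gripper_width: 0.0125
finger_force: 53.1
```

```bash
python3 -m inch '[{"x":2,"y":2,"z":0,"roll":0},{"x":0,"y":0,"z":0,"roll":0},{"x":0,"y":0,"z":0,"roll":0}]'; python3 -m inch '[{"x":0,"y":2,"z":0,"roll":0},{"x":0,"y":0,"z":0,"roll":0},{"x":0,"y":0,"z":0,"roll":0}]';  python3 -m inch '[{"x":-2,"y":0,"z":0,"roll":0},{"x":-1,"y":0,"z":0,"roll":0},{"x":0,"y":0,"z":0,"roll":0}]'
```

```text
clock: 14.12
tcp_pos: [0.5445, -0.3037, 0.0151]
orientation: [-3.131, -0.003, 1.858]
contact_force: [-20.9, 2.5, 12.4]
gripper_width: 0.0125
finger_force: 53.0
clock: 14.37
tcp_pos: [0.5445, -0.3037, 0.015]
orientation: [-3.128, -0.003, 1.857]
contact_force: [-27.7, 2.3, 15.3]
gripper_width: 0.0127
finger_force: 53.5
clock: 14.62
tcp_pos: [0.5445, -0.3037, 0.015]
orientation: [-3.128, -0.009, 1.858]
contact_force: [-29.6, 11.2, 21.0]
gripper_width: 0.0124
finger_force: 54.3
```

```bash
python3 -m inch '[{"x":1,"y":-3,"z":0,"roll":0},{"x":1,"y":-2,"z":-1,"roll":0},{"x":0,"y":0,"z":0,"roll":0},{"x":0,"y":0,"z":0,"roll":0}]';  python3 -m inch '[{"x":0,"y":0,"z":0,"roll":0},{"x":0,"y":0,"z":0,"roll":0},{"x":0,"y":0,"z":0,"roll":0},{"x":0,"y":0,"z":0,"roll":0}]' 36; python3 -m inch '[{"x":0,"y":0,"z":-10,"roll":0},{"x":0,"y":0,"z":-25,"roll":0},{"x":0,"y":0,"z":-35,"roll":0},{"x":0,"y":0,"z":-35,"roll":0},{"x":0,"y":0,"z":-15,"roll":0},{"x":0,"y":0,"z":0,"roll":0},{"x":0,"y":0,"z":0,"roll":0}]'; python3 -c "
from plan import *
go(.4094,.3323,.12,-.771)"
```

```text
clock: 14.95
tcp_pos: [0.5444, -0.3037, 0.0151]
orientation: [-3.137, -0.005, 1.86]
contact_force: [-9.9, 8.2, 2.5]
gripper_width: 0.0127
finger_force: 51.9
clock: 15.28
tcp_pos: [0.5484, -0.3063, 0.017]
orientation: [3.141, 0.001, 1.86]
contact_force: [-0.0, -0.5, -0.1]
gripper_width: 0.0357
finger_force: 0.0
clock: 15.87
tcp_pos: [0.5486, -0.3062, 0.1387]
orientation: [3.139, 0.003, 1.86]
contact_force: [0.1, 0.1, -0.4]
gripper_width: 0.0359
finger_force: 0.0
roll -0.511 then x 544.8 y 361.0 z 18.7 newyaw 2.37 q6~1.69
```

```bash
python3 -m inch '[{"x":0,"y":0,"z":0,"roll":-0.102},{"x":0,"y":0,"z":0,"roll":-0.102},{"x":0,"y":0,"z":0,"roll":-0.102},{"x":0,"y":0,"z":0,"roll":-0.102},{"x":0,"y":0,"z":0,"roll":-0.102}]' 50 50; python3 -m inch '[{"x":20,"y":13,"z":0,"roll":0},{"x":31,"y":20.5,"z":0,"roll":0},{"x":31,"y":20.5,"z":0,"roll":0},{"x":31,"y":20.5,"z":0,"roll":0},{"x":31,"y":20.5,"z":0,"roll":0},{"x":31,"y":20.5,"z":0,"roll":0},{"x":31,"y":20.5,"z":0,"roll":0},{"x":31,"y":20.5,"z":0,"roll":0},{"x":31,"y":20.5,"z":0,"roll":0},{"x":31,"y":20.5,"z":0,"roll":0},{"x":31,"y":20.5,"z":0,"roll":0},{"x":31,"y":20.5,"z":0,"roll":0}]'; python3 -m inch '[{"x":31,"y":20.5,"z":0,"roll":0},{"x":31,"y":20.5,"z":0,"roll":0},{"x":31,"y":20.5,"z":0,"roll":0},{"x":31,"y":20.5,"z":0,"roll":0},{"x":31,"y":20.5,"z":0,"roll":0},{"x":28,"y":20,"z":0,"roll":0},{"x":0,"y":0,"z":0,"roll":0},{"x":0,"y":0,"z":0,"roll":0}]'; python3 shot.py m;python3 -c "
from plan import *
go(.4094,.3323,.006,-.771)
lib.X0,lib.Y0,lib.W=.68,.42,800
a=rect('top',.03,cv2.imread('m_top.png'))
for c in cv2.findContours(brass(a),cv2.RETR_EXTERNAL,cv2.CHAIN_APPROX_NONE)[0]:
    if cv2.contourArea(c)>700: print(cv2.approxPolyDP(c,6,True)[:,0].tolist())
"
```

```text
clock: 16.28
tcp_pos: [0.5469, -0.3052, 0.135]
orientation: [-3.141, -0.003, 2.375]
contact_force: [-0.5, 0.1, -0.5]
gripper_width: 0.0502
finger_force: 0.0
clock: 17.28
tcp_pos: [0.4537, 0.1185, 0.1355]
orientation: [-3.14, -0.001, 2.37]
contact_force: [0.7, 0.7, 0.2]
gripper_width: 0.0501
finger_force: 0.0
clock: 17.95
tcp_pos: [0.4083, 0.3336, 0.135]
orientation: [-3.139, -0.0, 2.373]
contact_force: [-0.5, 0.6, -0.1]
gripper_width: 0.0502
finger_force: 0.0
roll -0.001 then x -0.0 y 0.7 z 129.6 newyaw 2.37 q6~1.69
[[288, 247], [275, 243], [250, 287], [179, 250], [172, 256], [168, 244], [162, 252], [256, 305]]
[[129, 225], [86, 263], [88, 278], [133, 239]]
[[0, 215], [0, 399], [154, 399]]
[[337, 217], [377, 316], [439, 289], [430, 280], [384, 299], [353, 227], [344, 224], [348, 213]]
[[661, 94], [679, 158], [790, 124], [783, 110], [695, 138], [681, 85]]
```

```bash
python3 -m inch '[{"x":0,"y":0,"z":30,"roll":0},{"x":0,"y":1,"z":35,"roll":0},{"x":0,"y":0,"z":35,"roll":0},{"x":0,"y":0,"z":20,"roll":0},{"x":0,"y":0,"z":9,"roll":0},{"x":0,"y":0,"z":0,"roll":0},{"x":0,"y":0,"z":0,"roll":0},{"x":0,"y":0,"z":0,"roll":0}]';python3 -m inch '[{"x":0,"y":0,"z":0,"roll":0},{"x":0,"y":0,"z":0,"roll":0},{"x":0,"y":0,"z":0,"roll":0},{"x":0,"y":0,"z":0,"roll":0},{"x":0,"y":0,"z":0,"roll":0},{"x":0,"y":0,"z":0,"roll":0}]' 0 50;  python3 -m inch '[{"x":0,"y":0,"z":-20,"roll":0},{"x":0,"y":0,"z":-30,"roll":0},{"x":0,"y":0,"z":-10,"roll":0},{"x":0,"y":0,"z":0,"roll":0},{"x":0,"y":0,"z":0,"roll":0},{"x":0,"y":0,"z":0,"roll":0}]';python3 -c "
from plan import *
x,y,a=place(1,45)
go(x,y,.06,a)"
```

```text
clock: 18.72
tcp_pos: [0.4114, 0.3336, 0.0094]
orientation: [3.139, 0.0, 2.369]
contact_force: [-0.5, -0.3, 0.3]
gripper_width: 0.0497
finger_force: 0.0
clock: 19.22
tcp_pos: [0.4109, 0.3338, 0.0089]
orientation: [3.139, 0.0, 2.37]
contact_force: [-0.2, -1.5, 6.2]
gripper_width: 0.0128
finger_force: 50.8
clock: 19.72
tcp_pos: [0.4095, 0.3327, 0.0662]
orientation: [-3.14, -0.0, 2.37]
contact_force: [-0.2, 0.7, -2.3]
gripper_width: 0.0125
finger_force: 49.8
roll -0.579 then x -147.2 y 53.5 z 6.2 newyaw 2.95 q6~2.38
```

```bash
python3 -m inch '[{"x":0,"y":0,"z":0,"roll":-0.116},{"x":0,"y":0,"z":0,"roll":-0.116},{"x":0,"y":0,"z":0,"roll":-0.116},{"x":0,"y":0,"z":0,"roll":-0.116},{"x":0,"y":0,"z":0,"roll":-0.115}]'; python3 -m inch '[{"x":-18,"y":6,"z":0,"roll":0},{"x":-25,"y":9,"z":0,"roll":0},{"x":-28,"y":10,"z":0,"roll":0},{"x":-28,"y":10,"z":0,"roll":0},{"x":-28,"y":10,"z":0,"roll":0},{"x":-20,"y":8.5,"z":0,"roll":0},{"x":0,"y":0,"z":15,"roll":0},{"x":0,"y":0,"z":15,"roll":0},{"x":0,"y":0,"z":7,"roll":0},{"x":0,"y":0,"z":0,"roll":0},{"x":0,"y":0,"z":0,"roll":0},{"x":0,"y":0,"z":0,"roll":0}]'; python3 shot.py n; python3 -c "
from plan import *
x,y,a=place(1,45)
go(x,y,.018,a)
lib.X0,lib.Y0,lib.W,lib.H=.70,.48,300,220
t=cv2.resize(rect('top',.045,cv2.imread('n_top.png')),(600,440),interpolation=2)
u=proj('side',[.56,.36,.04]).astype(int)
s=cv2.resize(cv2.imread('n_side.png')[u[1]-45:u[1]+45,u[0]-60:u[0]+60],(587,440),interpolation=2)
cv2.imwrite('pics/c7.png',cv2.resize(np.hstack([t,s]),(800,296)))"
```

```text
clock: 20.13
tcp_pos: [0.4093, 0.3325, 0.0657]
orientation: [-3.139, -0.002, 2.955]
contact_force: [0.2, 0.0, -2.4]
gripper_width: 0.0124
finger_force: 49.8
clock: 21.13
tcp_pos: [0.5646, 0.3577, 0.031]
orientation: [3.142, 0.0, 2.949]
contact_force: [-0.6, -0.3, -2.9]
gripper_width: 0.0126
finger_force: 49.7
roll 0.000 then x 0.7 y -1.1 z 13.8 newyaw 2.95 q6~2.38
```

View pics/c7.png

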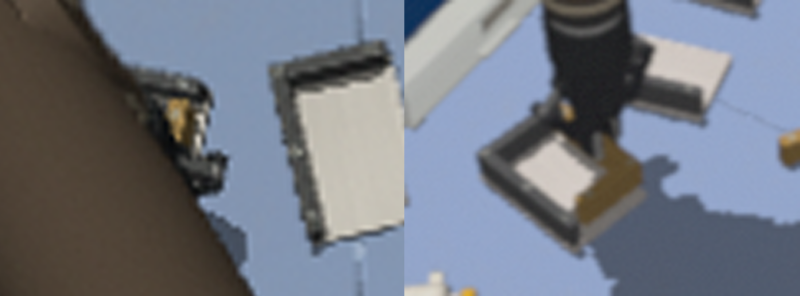

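The side view shows the short arm inside base 1's cavity and the bar's corner near the free corner. I'll lower it and push.

```bash
python3 -m inch '[{"x":0,"y":0,"z":6,"roll":0},{"x":0,"y":0,"z":5,"roll":0},{"x":0,"y":0,"z":0,"roll":0},{"x":0,"y":0,"z":0,"roll":0},{"x":0,"y":0,"z":0,"roll":0},{"x":0,"y":0,"z":2,"roll":0},{"x":0,"y":0,"z":1,"roll":0},{"x":0,"y":0,"z":0,"roll":0},{"x":0,"y":0,"z":0,"roll":0}]'; python3 -m inch '[{"x":0,"y":2,"z":0,"roll":0},{"x":0,"y":2,"z":0,"roll":0},{"x":0,"y":0,"z":0,"roll":0},{"x":0,"y":0,"z":0,"roll":0}]'; python3 -m inch '[{"x":0,"y":2,"z":0,"roll":0},{"x":0,"y":0,"z":0,"roll":0},{"x":0,"y":0,"z":0,"roll":0}]'; python3 -m inch '[{"x":0,"y":2,"z":0,"roll":0},{"x":0,"y":0,"z":0,"roll":0},{"x":0,"y":0,"z":0,"roll":0}]'
```

```text
clock: 21.98
tcp_pos: [0.5649, 0.3577, 0.017]
orientation: [3.141, 0.0, 2.949]
contact_force: [0.1, -0.4, -0.0]
gripper_width: 0.0126
finger_force: 50.1
clock: 22.32
tcp_pos: [0.5657, 0.3617, 0.017]
orientation: [3.141, 0.001, 2.949]
contact_force: [-0.4, -1.7, 2.0]
gripper_width: 0.0127
finger_force: 50.4
clock: 22.57
tcp_pos: [0.5661, 0.3634, 0.017]
orientation: [3.142, 0.001, 2.949]
contact_force: [-0.2, -2.7, 4.0]
gripper_width: 0.0127
finger_force: 50.6
clock: 22.82
tcp_pos: [0.5662, 0.3637, 0.017]
orientation: [-3.138, 0.001, 2.948]
contact_force: [-0.9, -9.4, 6.6]
gripper_width: 0.0122
finger_force: 51.0
```

Touching the long wall (stopped after ~6 mm). I'll push harder to confirm, relax, then push along x.

```bash
python3 -m inch '[{"x":0,"y":2,"z":0,"roll":0},{"x":0,"y":1,"z":0,"roll":0},{"x":0,"y":0,"z":0,"roll":0},{"x":0,"y":0,"z":0,"roll":0}]'; python3 -m inch '[{"x":0,"y":-4,"z":-1,"roll":0},{"x":-2,"y":0,"z":0,"roll":0},{"x":-2,"y":0,"z":0,"roll":0},{"x":0,"y":0,"z":0,"roll":0},{"x":0,"y":0,"z":0,"roll":0}]'; python3 -m inch '[{"x":-2,"y":0,"z":0,"roll":0},{"x":0,"y":0,"z":0,"roll":0},{"x":0,"y":0,"z":0,"roll":0}]'; python3 -m inch '[{"x":-2,"y":0,"z":0,"roll":0},{"x":0,"y":0,"z":0,"roll":0},{"x":0,"y":0,"z":0,"roll":0}]'
```

```text
clock: 23.15
tcp_pos: [0.5663, 0.3638, 0.017]
orientation: [-3.133, 0.001, 2.947]
contact_force: [-3.5, -18.0, 10.8]
gripper_width: 0.0125
finger_force: 51.6
clock: 23.57
tcp_pos: [0.5687, 0.3635, 0.017]
orientation: [-3.14, -0.003, 2.95]
contact_force: [-4.2, -3.2, 1.7]
gripper_width: 0.0125
finger_force: 50.6
clock: 23.82
tcp_pos: [0.57, 0.3634, 0.017]
orientation: [-3.14, -0.004, 2.951]
contact_force: [-7.3, -4.3, 2.7]
gripper_width: 0.0126
finger_force: 50.7
clock: 24.07
tcp_pos: [0.5717, 0.3631, 0.017]
orientation: [-3.14, -0.004, 2.951]
contact_force: [-8.0, -4.0, 3.9]
gripper_width: 0.0128
finger_force: 50.8
```

```bash
python3 -m inch '[{"x":-2,"y":0,"z":0,"roll":0},{"x":0,"y":0,"z":0,"roll":0},{"x":0,"y":0,"z":0,"roll":0}]'; python3 -m inch '[{"x":-2,"y":0,"z":0,"roll":0},{"x":0,"y":0,"z":0,"roll":0},{"x":0,"y":0,"z":0,"roll":0}]'; python3 -m inch '[{"x":-2,"y":0,"z":0,"roll":0},{"x":0,"y":0,"z":0,"roll":0},{"x":0,"y":0,"z":0,"roll":0}]'
```

```text
clock: 24.32
tcp_pos: [0.5736, 0.3627, 0.017]
orientation: [-3.14, -0.004, 2.951]
contact_force: [-8.3, -3.8, 4.0]
gripper_width: 0.0126
finger_force: 50.9
clock: 24.57
tcp_pos: [0.5745, 0.3625, 0.017]
orientation: [-3.14, -0.006, 2.951]
contact_force: [-11.0, -2.8, 5.6]
gripper_width: 0.0122
finger_force: 51.0
clock: 24.82
tcp_pos: [0.5745, 0.3625, 0.017]
orientation: [-3.14, -0.01, 2.952]
contact_force: [-17.0, -1.7, 8.0]
gripper_width: 0.0126
finger_force: 51.4
```

```bash
python3 -m inch '[{"x":2,"y":2,"z":0,"roll":0},{"x":0,"y":2,"z":0,"roll":0},{"x":0,"y":1,"z":0,"roll":0},{"x":0,"y":0,"z":0,"roll":0}]'; python3 -m inch '[{"x":-3,"y":0,"z":0,"roll":0},{"x":0,"y":0,"z":0,"roll":0},{"x":0,"y":0,"z":0,"roll":0}]'; python3 -m inch '[{"x":2,"y":-3,"z":0,"roll":0},{"x":1,"y":-1,"z":-1,"roll":0},{"x":0,"y":0,"z":0,"roll":0},{"x":0,"y":0,"z":0,"roll":0}]';  python3 -m inch '[{"x":0,"y":0,"z":0,"roll":0},{"x":0,"y":0,"z":0,"roll":0},{"x":0,"y":0,"z":0,"roll":0},{"x":0,"y":0,"z":0,"roll":0}]' 36; python3 -m inch '[{"x":0,"y":0,"z":-10,"roll":0},{"x":0,"y":0,"z":-25,"roll":0},{"x":0,"y":0,"z":-35,"roll":0},{"x":0,"y":0,"z":-40,"roll":0},{"x":0,"y":0,"z":-40,"roll":0},{"x":0,"y":0,"z":-20,"roll":0},{"x":0,"y":0,"z":0,"roll":0}]'
```

```text
clock: 25.15
tcp_pos: [0.5745, 0.3627, 0.017]
orientation: [-3.131, -0.006, 2.949]
contact_force: [-15.0, -18.2, 14.5]
gripper_width: 0.0127
finger_force: 52.1
clock: 25.4
tcp_pos: [0.5745, 0.3626, 0.017]
orientation: [-3.132, -0.012, 2.95]
contact_force: [-24.4, -17.3, 17.7]
gripper_width: 0.0127
finger_force: 52.7
clock: 25.73
tcp_pos: [0.5745, 0.3625, 0.0172]
orientation: [-3.138, -0.006, 2.951]
contact_force: [-9.9, -5.6, 1.7]
gripper_width: 0.0129
finger_force: 50.6
clock: 26.07
tcp_pos: [0.5787, 0.3639, 0.0189]
orientation: [3.14, 0.001, 2.949]
contact_force: [-0.1, -0.2, 0.0]
gripper_width: 0.036
finger_force: 0.0
clock: 26.65
tcp_pos: [0.5802, 0.3645, 0.1967]
orientation: [3.134, 0.008, 2.949]
contact_force: [-0.2, -0.1, 0.4]
gripper_width: 0.0358
finger_force: 0.0
```

Two right-way bars are placed. For the mirrored bars, I'll pinch the very end of the long arm lightly and lift so the bar swings down under gravity. Then I'll stand it on its foot and lay it over the other way, all in one grasp.

```bash
python3 -m inch '[{"x":0,"y":0,"z":0,"roll":0.124},{"x":0,"y":0,"z":0,"roll":0.124},{"x":0,"y":0,"z":0,"roll":0.124},{"x":0,"y":0,"z":0,"roll":0.124},{"x":0,"y":0,"z":0,"roll":0.124},{"x":0,"y":0,"z":0,"roll":0.124},{"x":0,"y":0,"z":0,"roll":0.124},{"x":0,"y":0,"z":0,"roll":0.124},{"x":0,"y":0,"z":0,"roll":0.124},{"x":0,"y":0,"z":0,"roll":0.124},{"x":0,"y":0,"z":0,"roll":0.124},{"x":0,"y":0,"z":0,"roll":0.124}]' 50 20;  python3 -m inch '[{"x":0,"y":0,"z":0,"roll":0.12},{"x":0,"y":0,"z":0,"roll":0.12},{"x":0,"y":0,"z":0,"roll":0.12},{"x":0,"y":0,"z":0,"roll":0.12},{"x":0,"y":0,"z":0,"roll":0.12},{"x":0,"y":0,"z":0,"roll":0.12},{"x":0,"y":0,"z":0,"roll":0.12},{"x":0,"y":0,"z":0,"roll":0.12},{"x":0,"y":0,"z":0,"roll":0.107},{"x":0,"y":0,"z":0,"roll":0}]'; python3 shot.py p; python3 -c "
from plan import *
go(.4693,.078,.12,.394)
lib.X0,lib.Y0,lib.W=.68,.42,800
a=rect('top',.03,cv2.imread('p_top.png'))
for c in cv2.findContours(brass(a),cv2.RETR_EXTERNAL,cv2.CHAIN_APPROX_NONE)[0]:
    if cv2.contourArea(c)>700: print(cv2.approxPolyDP(c,6,True)[:,0].tolist())"
```

```text
clock: 27.65
tcp_pos: [0.578, 0.3631, 0.1887]
orientation: [-3.142, -0.0, 1.455]
contact_force: [0.6, 0.3, 0.2]
gripper_width: 0.0501
finger_force: 0.0
clock: 28.48
tcp_pos: [0.6013, 0.3202, 0.1886]
orientation: [-3.108, 0.002, 0.475]
contact_force: [-0.2, 0.1, -0.5]
gripper_width: 0.0501
finger_force: 0.0
roll 0.085 then x -214.6 y 175.8 z 68.7 newyaw 0.39 q6~0.23
[[288, 247], [276, 242], [254, 284], [237, 284], [236, 299], [178, 316], [74, 373], [77, 396], [319, 399], [316, 390], [303, 397], [288, 392], [242, 305], [259, 302]]
[[337, 217], [377, 316], [439, 289], [431, 280], [382, 298], [348, 213]]
[[660, 96], [679, 158], [790, 124], [782, 110], [695, 138], [681, 85]]
[[0, 0], [0, 236], [63, 362], [132, 311], [229, 279], [85, 3]]
```

```bash
python3 -m inch '[{"x":0,"y":0,"z":0,"roll":0},{"x":0,"y":0,"z":0,"roll":0},{"x":0,"y":0,"z":0,"roll":0}]'; python3 -c "
from plan import *
print(monitor.state()['joints'])
go(.4693,.078,.12,.394)"
```

```text
clock: 28.83
tcp_pos: [0.599, 0.3245, 0.1887]
orientation: [-3.106, 0.002, 0.482]
contact_force: [0.0, -0.4, 0.6]
gripper_width: 0.0503
finger_force: 0.0
[0.48073467 0.43549651 0.29238105 1.42982505 0.03530113 3.14063854]
roll 0.088 then x -214.4 y 177.8 z 68.7 newyaw 0.39 q6~0.23
```

```bash
sed -i 's/q6~%.2f"%(ps,ps-np.arctan2(y,x))/q6 %.2f"%(ps,np.arctan2(y,x)-ps+np.pi)/' lib.py; python3 -m inch '[{"x":-20,"y":14,"z":0,"roll":0},{"x":-30,"y":21,"z":0,"roll":0},{"x":-30,"y":21,"z":0,"roll":0},{"x":-30,"y":21,"z":0,"roll":0},{"x":-30,"y":21,"z":0,"roll":0},{"x":-30,"y":21,"z":0,"roll":0},{"x":-30,"y":21,"z":0,"roll":0},{"x":-29,"y":18,"z":0,"roll":0},{"x":0,"y":0,"z":0,"roll":0.04},{"x":0,"y":0,"z":0,"roll":0.04},{"x":0,"y":0,"z":0,"roll":0},{"x":0,"y":0,"z":0,"roll":0}]'; python3 -c "
from plan import *
go(.4693,.078,.08,.394)"
```

```text
clock: 29.83
tcp_pos: [0.4693, 0.0782, 0.1839]
orientation: [-3.107, 0.004, 0.402]
contact_force: [0.1, -0.0, 0.7]
gripper_width: 0.0496
finger_force: 0.0
roll 0.008 then x -0.1 y 0.2 z 103.9 newyaw 0.39 q6 2.91
```

```bash
python3 - <<'E'
s=open('lib.py').read(); i=s.index("    d=(np.array")
s=s[:i]+'''    from scipy.spatial.transform import Rotation as Ro
    o=s["orientation"]; R=Ro.from_euler("xyz",o)*Ro.from_rotvec([0,0,-r])
    d=R.inv().apply((np.array([x,y,z])-p)*1e3)
    print("roll %.3f then x %.1f y %.1f z %.1f"%(-r,*d),"newyaw %.2f q6 %.2f"%(ps,np.arctan2(y,x)-ps+np.pi))
'''
open('lib.py','w').write(s)
E
python3 -c "
from plan import *
go(.4693,.078,.03,.394);go(.4693,.078,.019,.394)"
```

```text
roll 0.008 then x 0.6 y 5.5 z 153.8 newyaw 0.39 q6 2.91
roll 0.008 then x 0.7 y 5.9 z 164.8 newyaw 0.39 q6 2.91
```

```bash
python3 -m inch '[{"x":0,"y":1,"z":25,"roll":0.008},{"x":0,"y":1,"z":35,"roll":0},{"x":0,"y":1,"z":35,"roll":0},{"x":0,"y":1,"z":35,"roll":0},{"x":0,"y":1,"z":20,"roll":0},{"x":0.5,"y":1,"z":12,"roll":0},{"x":0,"y":0,"z":3,"roll":0},{"x":0,"y":0,"z":0,"roll":0},{"x":0,"y":0,"z":0,"roll":0},{"x":0,"y":0,"z":0,"roll":0}]' 40 20; python3 -c "
from plan import *
go(.4693,.078,.019,.394)"; python3 -m inch '[{"x":0,"y":0,"z":0,"roll":0},{"x":0,"y":0,"z":0,"roll":0},{"x":0,"y":0,"z":0,"roll":0},{"x":0,"y":0,"z":0,"roll":0},{"x":0,"y":0,"z":0,"roll":0},{"x":0,"y":0,"z":0,"roll":0}]' 0 20;  python3 -m inch '[{"x":0,"y":0,"z":-10,"roll":0},{"x":0,"y":0,"z":-20,"roll":0},{"x":0,"y":0,"z":-20,"roll":0},{"x":0,"y":0,"z":-10,"roll":0},{"x":0,"y":0,"z":0,"roll":0},{"x":0,"y":0,"z":0,"roll":0},{"x":0,"y":0,"z":0,"roll":0},{"x":0,"y":0,"z":0,"roll":0}]'; python3 -c "
from plan import *
print(monitor.state()['wrist_torque'])
for n in('top','side'):
    m=brass(camera(n)[...,::-1]); u=proj(n,[.45,.078,.03]).astype(int)
    c=m[u[1]-30:u[1]+30,u[0]-35:u[0]+35]; print(n,u,cv2.boundingRect(c),cv2.countNonZero(c))"
```

```text
clock: 30.67
tcp_pos: [0.4702, 0.0779, 0.0198]
orientation: [-3.107, 0.003, 0.393]
contact_force: [0.2, -0.1, 0.1]
gripper_width: 0.0404
finger_force: 0.0
roll -0.001 then x -0.8 y -0.4 z 0.8 newyaw 0.39 q6 2.91
clock: 31.17
tcp_pos: [0.4698, 0.0777, 0.0194]
orientation: [-3.107, 0.003, 0.393]
contact_force: [-0.5, 0.2, 6.0]
gripper_width: 0.0124
finger_force: 19.7
clock: 31.83
tcp_pos: [0.4734, 0.0768, 0.0799]
orientation: [-3.107, -0.002, 0.393]
contact_force: [7.5, 3.9, 7.3]
gripper_width: 0.0114
finger_force: 20.9
[ 0.84773118 -1.27904987 -0.01701205]
top [237 222] (0, 0, 66, 60) 2660
side [279 214] (26, 17, 31, 43) 416
```

The bar is swinging (its foot drags on the bench), so I raise it clear.

```bash
python3 -m inch '[{"x":0,"y":0,"z":-15,"roll":0},{"x":0,"y":0,"z":-20,"roll":0},{"x":0,"y":0,"z":-25,"roll":0},{"x":0,"y":0,"z":-15,"roll":0},{"x":0,"y":0,"z":0,"roll":0},{"x":0,"y":0,"z":0,"roll":0},{"x":0,"y":0,"z":0,"roll":0},{"x":0,"y":0,"z":0,"roll":0}]'; python3 shot.py q; python3 -c "
from plan import *
print(monitor.state()['wrist_torque'])
u=proj('side',[.46,.078,.09]).astype(int);v=proj('top',[.46,.078,.09]).astype(int)
cv2.imwrite('pics/c8.png',np.hstack([cv2.resize(cv2.imread(f'q_{n}.png')[k[1]-40:k[1]+40,k[0]-50:k[0]+50],(400,320),interpolation=2) for n,k in(('side',u),('top',v))]))"
```

```text
clock: 32.6
tcp_pos: [0.4706, 0.0733, 0.1518]
orientation: [-3.106, 0.008, 0.393]
contact_force: [-1.2, 0.0, -0.2]
gripper_width: -0.0001
finger_force: 0.0
[-0.03783678 -0.01477287  0.00437442]
```

View pics/c8.png

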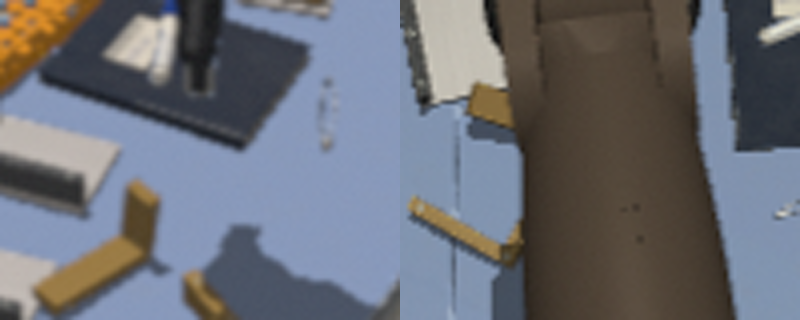

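The grip slipped off. Bar C now seems to stand on edge with one arm up, near base 2 or 3. I'll clear the arm and measure it.

```bash
python3 -m inch '[{"x":-10,"y":20,"z":-20,"roll":0},{"x":-15,"y":30,"z":0,"roll":0},{"x":-15,"y":30,"z":0,"roll":0},{"x":-15,"y":30,"z":0,"roll":0},{"x":-15,"y":30,"z":0,"roll":0},{"x":-15,"y":30,"z":0,"roll":0},{"x":-15,"y":30,"z":0,"roll":0},{"x":-15,"y":30,"z":0,"roll":0},{"x":0,"y":0,"z":0,"roll":0},{"x":0,"y":0,"z":0,"roll":0}]' 40; python3 shot.py r; python3 -c "
from plan import *
lib.X0,lib.Y0,lib.W,lib.H=.68,.3,400,300
o=[]
for n in('top','side'):
    a=rect(n,.014,cv2.imread(f'r_{n}.png')); o.append(a)
    for c in cv2.findContours(brass(a),cv2.RETR_EXTERNAL,cv2.CHAIN_APPROX_NONE)[0]:
        if cv2.contourArea(c)>700: print(n,cv2.approxPolyDP(c,5,True)[:,0].tolist())
cv2.imwrite('pics/c9.png',np.hstack(o))"
```

```text
clock: 33.53
tcp_pos: [0.4529, -0.1849, 0.1651]
orientation: [-3.105, 0.006, 0.389]
contact_force: [0.3, -0.4, -0.1]
gripper_width: 0.0401
finger_force: 0.0
top [[167, 245], [154, 241], [129, 285], [57, 248], [49, 254], [46, 242], [40, 251], [123, 299], [138, 299]]
top [[85, 146], [87, 167], [187, 190], [194, 160], [189, 154], [174, 161], [94, 137]]
side [[177, 238], [167, 235], [151, 246], [132, 273], [64, 246], [61, 238], [35, 260], [107, 299], [139, 299]]
side [[247, 138], [237, 135], [183, 164], [96, 135], [81, 166], [173, 195], [239, 162]]
```

View pics/c9.png

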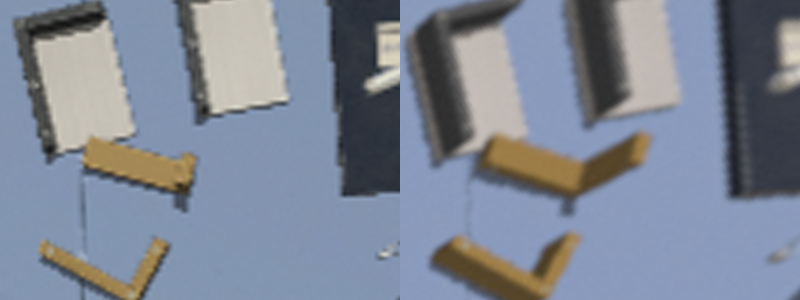

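Good luck: C now stands on its long arm's outer face with the short arm pointing up. In the left half of the picture its footprint is (87,167)–(187,190)–(194,160)–(94,137). I'll grip the upright short arm, move it to free bench at about (0.47, −0.03), and topple it towards the robot so it lies right way up.

```bash
python3 -m inch '[{"x":0,"y":0,"z":0,"roll":-0.125},{"x":0,"y":0,"z":0,"roll":-0.125},{"x":0,"y":0,"z":0,"roll":-0.125},{"x":0,"y":0,"z":0,"roll":-0.125},{"x":0,"y":0,"z":0,"roll":-0.125},{"x":0,"y":0,"z":0,"roll":-0.125},{"x":0,"y":0,"z":0,"roll":-0.125},{"x":0,"y":0,"z":0,"roll":-0.125},{"x":0,"y":0,"z":0,"roll":-0.125},{"x":0,"y":0,"z":0,"roll":-0.125},{"x":0,"y":0,"z":0,"roll":-0.125},{"x":0,"y":0,"z":0,"roll":-0.125}]' 40; python3 -m inch '[{"x":0,"y":0,"z":0,"roll":-0.125},{"x":0,"y":0,"z":0,"roll":-0.125},{"x":0,"y":0,"z":0,"roll":-0.125},{"x":0,"y":0,"z":0,"roll":-0.125},{"x":0,"y":0,"z":0,"roll":-0.125},{"x":0,"y":0,"z":0,"roll":-0.125},{"x":0,"y":0,"z":0,"roll":-0.125},{"x":0,"y":0,"z":0,"roll":-0.125},{"x":0,"y":0,"z":0,"roll":0},{"x":0,"y":0,"z":0,"roll":0}]'; python3 -c "
from plan import *
go(.506,.116,.13,2.889)"
```

```text
clock: 34.63
tcp_pos: [0.4538, -0.1819, 0.166]
orientation: [-3.134, -0.035, 1.901]
contact_force: [0.5, 0.2, -0.5]
gripper_width: 0.0401
finger_force: 0.0
clock: 35.47
tcp_pos: [0.4537, -0.1824, 0.166]
orientation: [3.117, -0.025, 2.891]
contact_force: [0.5, -0.4, -0.1]
gripper_width: 0.04
finger_force: 0.0
roll 0.002 then x 23.0 y 301.0 z 44.1 newyaw 2.89 q6 0.48
```

```bash
python3 -m inch '[{"x":2,"y":20,"z":0,"roll":0},{"x":3,"y":35,"z":0,"roll":0},{"x":3,"y":38,"z":0,"roll":0},{"x":3,"y":38,"z":0,"roll":0},{"x":3,"y":38,"z":0,"roll":0},{"x":3,"y":38,"z":0,"roll":0},{"x":3,"y":38,"z":0,"roll":0},{"x":2,"y":36,"z":0,"roll":0},{"x":1,"y":20,"z":0,"roll":0},{"x":0,"y":0,"z":20,"roll":0},{"x":0,"y":0,"z":0,"roll":0},{"x":0,"y":0,"z":0,"roll":0}]'; python3 -c "
from plan import *
go(.506,.116,.09,2.889);go(.506,.116,.042,2.889)"
```

```text
clock: 36.47
tcp_pos: [0.504, 0.1147, 0.1533]
orientation: [3.118, -0.027, 2.892]
contact_force: [0.1, 0.2, 0.0]
gripper_width: 0.0398
finger_force: 0.0
roll 0.003 then x -3.3 y 0.2 z 63.2 newyaw 2.89 q6 0.48
roll 0.003 then x -4.7 y -0.9 z 111.2 newyaw 2.89 q6 0.48
```

```bash
python3 -m inch '[{"x":-2,"y":0,"z":25,"roll":0},{"x":-1,"y":0,"z":25,"roll":0},{"x":-1,"y":0,"z":20,"roll":0},{"x":0,"y":0,"z":10,"roll":0},{"x":0,"y":0,"z":5,"roll":0},{"x":0,"y":0,"z":0,"roll":0},{"x":0,"y":0,"z":0,"roll":0}]'; python3 -m inch '[{"x":0,"y":0,"z":7,"roll":0},{"x":0,"y":-1,"z":7,"roll":0},{"x":0,"y":0,"z":7,"roll":0},{"x":0,"y":0,"z":5,"roll":0},{"x":0,"y":0,"z":0,"roll":0},{"x":0,"y":0,"z":0,"roll":0}]'; python3 -m inch '[{"x":0,"y":0,"z":0,"roll":0},{"x":0,"y":0,"z":0,"roll":0},{"x":0,"y":0,"z":0,"roll":0},{"x":0,"y":0,"z":0,"roll":0},{"x":0,"y":0,"z":0,"roll":0},{"x":0,"y":0,"z":0,"roll":0}]' 0 50
```

```text
clock: 37.05
tcp_pos: [0.5081, 0.1157, 0.0702]
orientation: [3.116, -0.024, 2.892]
contact_force: [-0.0, 0.6, 1.3]
gripper_width: 0.0398
finger_force: 0.0
clock: 37.55
tcp_pos: [0.5064, 0.1156, 0.0425]
orientation: [3.117, -0.026, 2.893]
contact_force: [0.1, 0.5, 0.1]
gripper_width: 0.0398
finger_force: 0.0
clock: 38.05
tcp_pos: [0.5072, 0.116, 0.0437]
orientation: [3.116, -0.024, 2.893]
contact_force: [-1.3, -1.0, 5.5]
gripper_width: 0.0134
finger_force: 49.1
```

```bash
python3 -m inch '[{"x":0,"y":0,"z":-10,"roll":0},{"x":0,"y":0,"z":-20,"roll":0},{"x":0,"y":0,"z":-20,"roll":0},{"x":0,"y":0,"z":0,"roll":0},{"x":0,"y":0,"z":0,"roll":0},{"x":0,"y":0,"z":0,"roll":0}]'; python3 -c "
from plan import *
go(.47,-.03,.06,2.893);go(.47,-.03,.044,2.893)"
```

```text
clock: 38.55
tcp_pos: [0.5073, 0.114, 0.0922]
orientation: [3.117, -0.026, 2.893]
contact_force: [-0.5, -0.9, -2.4]
gripper_width: 0.0125
finger_force: 49.3
roll -0.000 then x -0.1 y -149.5 z 28.6 newyaw 2.89 q6 0.18
roll -0.000 then x -0.5 y -149.9 z 44.6 newyaw 2.89 q6 0.18
```

```bash
python3 -m inch '[{"x":0,"y":-15,"z":0,"roll":0},{"x":0,"y":-25,"z":0,"roll":0},{"x":0,"y":-28,"z":0,"roll":0},{"x":0,"y":-28,"z":0,"roll":0},{"x":0,"y":-28,"z":0,"roll":0},{"x":0,"y":-20,"z":0,"roll":0},{"x":0,"y":-6,"z":15,"roll":0},{"x":0,"y":0,"z":15,"roll":0},{"x":0,"y":0,"z":8,"roll":0},{"x":0,"y":0,"z":4,"roll":0},{"x":0,"y":0,"z":0,"roll":0},{"x":0,"y":0,"z":0,"roll":0}]'; python3 -m inch '[{"x":0,"y":0,"z":2,"roll":0},{"x":0,"y":0,"z":2,"roll":0},{"x":0,"y":0,"z":0,"roll":0},{"x":0,"y":0,"z":0,"roll":0}]'
```

```text
clock: 39.55
tcp_pos: [0.4698, -0.0295, 0.0471]
orientation: [3.117, -0.026, 2.894]
contact_force: [1.7, -0.3, -3.0]
gripper_width: 0.0129
finger_force: 49.3
clock: 39.88
tcp_pos: [0.4701, -0.0297, 0.0436]
orientation: [3.117, -0.024, 2.893]
contact_force: [-0.1, 0.6, -2.2]
gripper_width: 0.013
finger_force: 49.4
```

```bash
python3 -m inch '[{"x":0,"y":0,"z":1.5,"roll":0},{"x":0,"y":0,"z":1,"roll":0},{"x":0,"y":0,"z":0,"roll":0},{"x":0,"y":0,"z":0,"roll":0}]'; python3 -m inch '[{"x":0,"y":0,"z":0,"roll":0},{"x":0,"y":0,"z":0,"roll":0},{"x":0,"y":0,"z":0,"roll":0},{"x":0,"y":0,"z":0,"roll":0}]' 36; python3 -m inch '[{"x":0,"y":0,"z":-10,"roll":0},{"x":0,"y":0,"z":-20,"roll":0},{"x":0,"y":0,"z":-20,"roll":0},{"x":-20,"y":0,"z":0,"roll":0},{"x":-26,"y":0,"z":0,"roll":0},{"x":0,"y":0,"z":0,"roll":0},{"x":0,"y":0,"z":0,"roll":0},{"x":0,"y":0,"z":0,"roll":0}]'; python3 -m inch '[{"x":0,"y":0,"z":20,"roll":0},{"x":0,"y":0,"z":15,"roll":0},{"x":0,"y":0,"z":0,"roll":0},{"x":0,"y":0,"z":0,"roll":0},{"x":0,"y":0,"z":0,"roll":0}]' 0; python3 -c "
from plan import *
for n,p in (('side',[.48,-.01,.03]),('top',[.48,-.01,.03])):
    m=brass(camera(n)[...,::-1]); u=proj(n,p).astype(int); c=m[u[1]-35:u[1]+35,u[0]-45:u[0]+45]
    print(n,cv2.countNonZero(c),[ (u[0]-45+x,u[1]-35+y,w_,h_) for x,y,w_,h_ in [cv2.boundingRect(c)]])
E=[[.47,-.03,0],[.47,-.03,.07],[.494,.063,.0]]
print(proj('side',E).round(),proj('top',E).round())"
```

```text
clock: 40.22
tcp_pos: [0.4711, -0.0294, 0.0431]
orientation: [3.115, -0.022, 2.893]
contact_force: [-2.6, 1.5, 13.3]
gripper_width: 0.0131
finger_force: 51.3
clock: 40.55
tcp_pos: [0.4698, -0.0297, 0.0407]
orientation: [3.117, -0.025, 2.893]
contact_force: [-0.2, -0.2, 0.4]
gripper_width: 0.036
finger_force: 0.0
clock: 41.22
tcp_pos: [0.5147, -0.0425, 0.0895]
orientation: [3.117, -0.026, 2.893]
contact_force: [-0.3, 0.9, -0.3]
gripper_width: 0.0359
finger_force: 0.0
clock: 41.63
tcp_pos: [0.5145, -0.0414, 0.0555]
orientation: [3.117, -0.025, 2.893]
contact_force: [0.5, 0.2, 0.7]
gripper_width: -0.0
finger_force: 0.0
side 379 [(np.int64(239), np.int64(161), 55, 70)]
top 3117 [(np.int64(217), np.int64(179), 88, 70)]
[[289. 200.]
 [290. 185.]
 [270. 213.]] [[267. 219.]
 [268. 216.]
 [242. 212.]]
```

Still standing. Now push it over towards the robot.

```bash
python3 -m inch '[{"x":8,"y":0,"z":0,"roll":0},{"x":8,"y":0,"z":0,"roll":0},{"x":8,"y":0,"z":0,"roll":0},{"x":8,"y":0,"z":0,"roll":0},{"x":8,"y":0,"z":0,"roll":0},{"x":8,"y":0,"z":0,"roll":0},{"x":8,"y":0,"z":0,"roll":0},{"x":8,"y":0,"z":0,"roll":0}]'; python3 -m inch '[{"x":8,"y":0,"z":0,"roll":0},{"x":8,"y":0,"z":0,"roll":0},{"x":-20,"y":0,"z":0,"roll":0},{"x":-25,"y":0,"z":-20,"roll":0},{"x":-25,"y":-20,"z":-30,"roll":0},{"x":0,"y":-35,"z":-30,"roll":0},{"x":0,"y":-35,"z":-20,"roll":0},{"x":0,"y":-35,"z":0,"roll":0},{"x":0,"y":-35,"z":0,"roll":0},{"x":0,"y":-35,"z":0,"roll":0},{"x":0,"y":-35,"z":0,"roll":0},{"x":0,"y":0,"z":0,"roll":0}]'; python3 shot.py s; python3 -c "
from plan import *
lib.X0,lib.Y0,lib.W=.68,.42,800
for n in('top','side'):
  a=rect(n,.03,cv2.imread(f's_{n}.png'))
  for c in cv2.findContours(brass(a),cv2.RETR_EXTERNAL,cv2.CHAIN_APPROX_NONE)[0]:
    if cv2.contourArea(c)>700: print(n,cv2.approxPolyDP(c,5,True)[:,0].tolist())"
```

```text
clock: 42.4
tcp_pos: [0.4516, -0.0255, 0.0562]
orientation: [3.117, -0.025, 2.893]
contact_force: [0.6, -0.7, 0.5]
gripper_width: 0.0002
finger_force: 0.0
clock: 43.4
tcp_pos: [0.4481, -0.2646, 0.1445]
orientation: [3.119, -0.025, 2.887]
contact_force: [0.4, 0.6, -0.6]
gripper_width: 0.0001
finger_force: 0.0
top [[288, 247], [275, 243], [250, 287], [179, 250], [171, 256], [168, 244], [162, 251], [256, 305]]
top [[345, 205], [346, 220], [432, 243], [422, 285], [429, 297], [446, 239], [438, 234], [448, 231]]
top [[799, 131], [782, 158], [787, 164], [731, 241], [639, 399], [799, 399]]
top [[660, 95], [679, 158], [748, 138], [767, 119], [695, 138], [681, 85]]
top [[74, 45], [59, 43], [46, 132], [38, 137], [2, 130], [0, 147], [61, 154], [79, 62]]
side [[283, 246], [276, 242], [257, 254], [240, 280], [172, 254], [167, 245], [143, 267], [231, 313], [254, 301]]
side [[798, 215], [773, 233], [765, 262], [774, 287], [799, 300], [799, 276], [789, 259]]
side [[320, 221], [325, 231], [405, 253], [397, 305], [430, 292], [440, 230], [352, 213], [349, 207]]
side [[641, 102], [661, 165], [797, 121], [794, 109], [779, 108], [704, 135], [685, 80]]
side [[80, 41], [66, 39], [50, 56], [38, 127], [6, 134], [0, 127], [1, 157], [39, 163], [57, 149]]
```

C is now flat and right way up. In the rectified view its outer corner is at (448,232), the long end at (345,207) and the short end at (425,293). Now grasp its long arm for base 3.

```bash
python3 -m inch '[{"x":0,"y":0,"z":0,"roll":-0.125},{"x":0,"y":0,"z":0,"roll":-0.125},{"x":0,"y":0,"z":0,"roll":-0.125},{"x":0,"y":0,"z":0,"roll":-0.125},{"x":0,"y":0,"z":0,"roll":-0.125},{"x":0,"y":0,"z":0,"roll":-0.125},{"x":0,"y":0,"z":0,"roll":-0.125},{"x":0,"y":0,"z":0,"roll":-0.125},{"x":0,"y":0,"z":0,"roll":-0.125},{"x":0,"y":0,"z":0,"roll":-0.125},{"x":0,"y":0,"z":0,"roll":-0.125},{"x":0,"y":0,"z":0,"roll":-0.125}]' 50; python3 -m inch '[{"x":0,"y":0,"z":0,"roll":-0.072},{"x":0,"y":0,"z":0,"roll":0},{"x":0,"y":0,"z":0,"roll":0}]'; python3 -c "
from plan import *
go(.4525,.0168,.12,1.318)"
```

```text
clock: 44.5
tcp_pos: [0.45, -0.2586, 0.1449]
orientation: [3.115, 0.024, -1.883]
contact_force: [0.5, 1.3, 0.6]
gripper_width: 0.0499
finger_force: 0.0
clock: 44.75
tcp_pos: [0.45, -0.259, 0.1449]
orientation: [3.116, 0.025, -1.82]
contact_force: [0.2, 0.5, -1.1]
gripper_width: 0.0502
finger_force: 0.0
roll 0.004 then x -267.0 y 65.7 z 33.2 newyaw -1.82 q6 5.00
```

```bash
python3 -m inch '[{"x":-20,"y":5,"z":0,"roll":0},{"x":-35,"y":8,"z":0,"roll":0},{"x":-35,"y":9,"z":0,"roll":0},{"x":-35,"y":9,"z":0,"roll":0},{"x":-35,"y":9,"z":0,"roll":0},{"x":-35,"y":9,"z":0,"roll":0},{"x":-35,"y":9,"z":0,"roll":0},{"x":-25,"y":6,"z":0,"roll":0},{"x":-12,"y":2,"z":0,"roll":0},{"x":0,"y":0,"z":20,"roll":0},{"x":0,"y":0,"z":0,"roll":0},{"x":0,"y":0,"z":0,"roll":0}]'; python3 -c "
from plan import *
go(.4525,.0168,.008,1.318)"
```

```text
clock: 45.75
tcp_pos: [0.45, 0.0159, 0.1326]
orientation: [3.114, 0.024, -1.819]
contact_force: [-0.3, 0.0, 0.1]
gripper_width: 0.0499
finger_force: 0.0
roll 0.004 then x 1.5 y -5.6 z 124.5 newyaw -1.82 q6 5.00
```

```bash
python3 -m inch '[{"x":0,"y":-1,"z":25,"roll":0},{"x":0,"y":-1,"z":30,"roll":0},{"x":0.5,"y":-1,"z":30,"roll":0},{"x":0.5,"y":-1,"z":20,"roll":0},{"x":0.5,"y":-1,"z":14,"roll":0},{"x":0,"y":0,"z":5,"roll":0},{"x":0,"y":0,"z":0,"roll":0},{"x":0,"y":0,"z":0,"roll":0},{"x":0,"y":0,"z":0,"roll":0}]'; python3 -m inch '[{"x":0,"y":0,"z":0,"roll":0},{"x":0,"y":0,"z":0,"roll":0},{"x":0,"y":0,"z":0,"roll":0},{"x":0,"y":0,"z":0,"roll":0},{"x":0,"y":0,"z":0,"roll":0},{"x":0,"y":0,"z":0,"roll":0}]' 0 50; python3 -m inch '[{"x":0,"y":0,"z":-10,"roll":0},{"x":0,"y":0,"z":-30,"roll":0},{"x":0,"y":0,"z":-20,"roll":0},{"x":0,"y":0,"z":0,"roll":0},{"x":0,"y":0,"z":0,"roll":0},{"x":0,"y":0,"z":0,"roll":0}]';python3 -c "
from plan import *
x,y,a=place(3,45)
go(x,y,.06,a)"
```

```text
clock: 46.5
tcp_pos: [0.4544, 0.0163, 0.0105]
orientation: [3.119, 0.025, -1.82]
contact_force: [1.4, -0.2, 0.1]
gripper_width: 0.0501
finger_force: 0.0
clock: 47.0
tcp_pos: [0.4543, 0.0164, 0.0101]
orientation: [3.119, 0.025, -1.819]
contact_force: [-0.1, -0.2, 6.0]
gripper_width: 0.013
finger_force: 50.3
clock: 47.5
tcp_pos: [0.4537, 0.0146, 0.0684]
orientation: [3.115, 0.025, -1.819]
contact_force: [0.3, 0.4, -2.5]
gripper_width: 0.0126
finger_force: 49.4
roll 1.147 then x -173.8 y -16.6 z 5.4 newyaw -2.97 q6 6.15
```

```bash
python3 -m inch '[{"x":0,"y":0,"z":0,"roll":0.115},{"x":0,"y":0,"z":0,"roll":0.115},{"x":0,"y":0,"z":0,"roll":0.115},{"x":0,"y":0,"z":0,"roll":0.115},{"x":0,"y":0,"z":0,"roll":0.115},{"x":0,"y":0,"z":0,"roll":0.115},{"x":0,"y":0,"z":0,"roll":0.115},{"x":0,"y":0,"z":0,"roll":0.115},{"x":0,"y":0,"z":0,"roll":0.115},{"x":0,"y":0,"z":0,"roll":0.112},{"x":0,"y":0,"z":0,"roll":0}]'; python3 -m inch '[{"x":-18,"y":-2,"z":0,"roll":0},{"x":-28,"y":-3,"z":0,"roll":0},{"x":-30,"y":-3,"z":0,"roll":0},{"x":-30,"y":-3,"z":0,"roll":0},{"x":-30,"y":-3,"z":0,"roll":0},{"x":-25,"y":-2,"z":0,"roll":0},{"x":-13,"y":-1,"z":0,"roll":0},{"x":0,"y":0,"z":18,"roll":0},{"x":0,"y":0,"z":15,"roll":0},{"x":0,"y":0,"z":0,"roll":0},{"x":0,"y":0,"z":0,"roll":0},{"x":0,"y":0,"z":0,"roll":0}]';python3 -c "
from plan import *
x,y,a=place(3,45)
go(x,y,.019,a)"
```

```text
clock: 48.42
tcp_pos: [0.4531, 0.0146, 0.0675]
orientation: [3.108, -0.016, -2.968]
contact_force: [0.9, -0.7, -2.1]
gripper_width: 0.0126
finger_force: 49.4
clock: 49.42
tcp_pos: [0.6278, 0.0294, 0.0333]
orientation: [3.109, -0.013, -2.964]
contact_force: [0.1, 0.2, -1.9]
gripper_width: 0.0126
finger_force: 49.4
roll 0.002 then x 0.0 y -0.9 z 14.3 newyaw -2.97 q6 6.15
```

```bash
python3 -m inch '[{"x":0,"y":-0.5,"z":7,"roll":0},{"x":0,"y":0,"z":5,"roll":0},{"x":0,"y":0,"z":0,"roll":0},{"x":0,"y":0,"z":0,"roll":0},{"x":0,"y":0,"z":0,"roll":0},{"x":0,"y":0,"z":2,"roll":0},{"x":0,"y":0,"z":1.5,"roll":0},{"x":0,"y":0,"z":0,"roll":0},{"x":0,"y":0,"z":0,"roll":0}]'; python3 -m inch '[{"x":0,"y":2,"z":0,"roll":0},{"x":0,"y":2,"z":0,"roll":0},{"x":0,"y":0,"z":0,"roll":0},{"x":0,"y":0,"z":0,"roll":0}]'; python3 -m inch '[{"x":0,"y":2,"z":0,"roll":0},{"x":0,"y":0,"z":0,"roll":0},{"x":0,"y":0,"z":0,"roll":0}]'; python3 -m inch '[{"x":0,"y":2,"z":0,"roll":0},{"x":0,"y":0,"z":0,"roll":0},{"x":0,"y":0,"z":0,"roll":0}]'; python3 -m inch '[{"x":0,"y":2,"z":0,"roll":0},{"x":0,"y":0,"z":0,"roll":0},{"x":0,"y":0,"z":0,"roll":0}]'
```

```text
clock: 50.17
tcp_pos: [0.6279, 0.0293, 0.0189]
orientation: [3.109, -0.012, -2.965]
contact_force: [-4.2, -0.7, 4.3]
gripper_width: 0.0125
finger_force: 50.3
clock: 50.5
tcp_pos: [0.628, 0.0331, 0.0186]
orientation: [3.11, -0.011, -2.966]
contact_force: [1.5, -3.1, 4.7]
gripper_width: 0.0123
finger_force: 50.3
clock: 50.75
tcp_pos: [0.6276, 0.0352, 0.0184]
orientation: [3.109, -0.011, -2.966]
contact_force: [2.4, -4.6, 5.3]
gripper_width: 0.0127
finger_force: 50.4
clock: 51.0
tcp_pos: [0.6277, 0.036, 0.0186]
orientation: [3.112, -0.011, -2.966]
contact_force: [3.5, -7.8, 4.3]
gripper_width: 0.0126
finger_force: 50.5
clock: 51.25
tcp_pos: [0.628, 0.0365, 0.0188]
orientation: [3.115, -0.01, -2.967]
contact_force: [4.7, -12.9, 3.8]
gripper_width: 0.0122
finger_force: 50.5
```

```bash
python3 -m inch '[{"x":-2,"y":-2,"z":0,"roll":0},{"x":-2,"y":0,"z":0,"roll":0},{"x":0,"y":0,"z":0,"roll":0},{"x":0,"y":0,"z":0,"roll":0}]'; python3 -m inch '[{"x":-2,"y":0,"z":0,"roll":0},{"x":0,"y":0,"z":0,"roll":0},{"x":0,"y":0,"z":0,"roll":0}]'; python3 -m inch '[{"x":-2,"y":0,"z":0,"roll":0},{"x":0,"y":0,"z":0,"roll":0},{"x":0,"y":0,"z":0,"roll":0}]'; python3 -m inch '[{"x":-2,"y":0,"z":0,"roll":0},{"x":0,"y":0,"z":0,"roll":0},{"x":0,"y":0,"z":0,"roll":0}]';python3 -m inch '[{"x":-2,"y":0,"z":0,"roll":0},{"x":0,"y":0,"z":0,"roll":0},{"x":0,"y":0,"z":0,"roll":0}]'
```

```text
clock: 51.58
tcp_pos: [0.6282, 0.0364, 0.0184]
orientation: [3.111, -0.017, -2.966]
contact_force: [-7.6, -8.7, 12.7]
gripper_width: 0.0125
finger_force: 51.5
clock: 51.83
tcp_pos: [0.6293, 0.0369, 0.0183]
orientation: [3.11, -0.018, -2.965]
contact_force: [-10.4, -8.8, 13.7]
gripper_width: 0.0126
finger_force: 51.8
clock: 52.08
tcp_pos: [0.6305, 0.0374, 0.0181]
orientation: [3.11, -0.02, -2.965]
contact_force: [-12.4, -7.8, 14.8]
gripper_width: 0.0126
finger_force: 52.2
clock: 52.33
tcp_pos: [0.632, 0.0378, 0.0181]
orientation: [3.11, -0.02, -2.965]
contact_force: [-13.5, -7.9, 16.5]
gripper_width: 0.0125
finger_force: 52.7
clock: 52.58
tcp_pos: [0.6325, 0.0379, 0.018]
orientation: [3.11, -0.023, -2.965]
contact_force: [-18.2, -8.2, 19.6]
gripper_width: 0.0124
finger_force: 53.3
```

```bash
python3 -m inch '[{"x":0,"y":0,"z":-2,"roll":0},{"x":0,"y":0,"z":0,"roll":0},{"x":0,"y":0,"z":0,"roll":0}]'; python3 -m inch '[{"x":-2,"y":0,"z":0,"roll":0},{"x":0,"y":0,"z":0,"roll":0},{"x":0,"y":0,"z":0,"roll":0}]'; python3 -m inch '[{"x":3,"y":2,"z":0,"roll":0},{"x":0,"y":2,"z":0,"roll":0},{"x":0,"y":0,"z":0,"roll":0},{"x":0,"y":0,"z":0,"roll":0}]'; python3 -m inch '[{"x":-3,"y":0,"z":0,"roll":0},{"x":0,"y":0,"z":0,"roll":0},{"x":0,"y":0,"z":0,"roll":0}]'
```

```text
clock: 52.83
tcp_pos: [0.6325, 0.038, 0.0182]
orientation: [3.11, -0.024, -2.965]
contact_force: [-14.2, -8.9, 8.7]
gripper_width: 0.013
finger_force: 51.8
clock: 53.08
tcp_pos: [0.6325, 0.0379, 0.0181]
orientation: [3.11, -0.028, -2.965]
contact_force: [-19.9, -9.1, 13.6]
gripper_width: 0.0125
finger_force: 52.4
clock: 53.42
tcp_pos: [0.6325, 0.038, 0.0183]
orientation: [3.117, -0.022, -2.967]
contact_force: [-8.0, -19.1, 4.6]
gripper_width: 0.0124
finger_force: 51.6
clock: 53.67
tcp_pos: [0.6325, 0.038, 0.0182]
orientation: [3.117, -0.028, -2.967]
contact_force: [-18.5, -21.6, 11.8]
gripper_width: 0.0125
finger_force: 52.4
```

Seated on both walls. Relax, release and rise, then measure bar B afresh.

```bash
python3 -m inch '[{"x":2,"y":-2,"z":0,"roll":0},{"x":1,"y":-1,"z":0,"roll":0},{"x":0,"y":0,"z":0,"roll":0},{"x":0,"y":0,"z":0,"roll":0}]';  python3 -m inch '[{"x":0,"y":0,"z":0,"roll":0},{"x":0,"y":0,"z":0,"roll":0},{"x":0,"y":0,"z":0,"roll":0},{"x":0,"y":0,"z":0,"roll":0}]' 36; python3 -m inch '[{"x":0,"y":0,"z":-10,"roll":0},{"x":0,"y":0,"z":-25,"roll":0},{"x":0,"y":0,"z":-35,"roll":0},{"x":0,"y":0,"z":-40,"roll":0},{"x":0,"y":0,"z":-20,"roll":0},{"x":0,"y":0,"z":0,"roll":0},{"x":0,"y":0,"z":0,"roll":0}]'; python3 shot.py t; python3 -c "
from plan import *
print(monitor.state()['joints'])
lib.X0,lib.Y0,lib.W=.68,.42,800
a=rect('top',.03,cv2.imread('t_top.png'))
for c in cv2.findContours(brass(a),cv2.RETR_EXTERNAL,cv2.CHAIN_APPROX_NONE)[0]:
    if cv2.contourArea(c)>700: print(cv2.approxPolyDP(c,5,True)[:,0].tolist())"
```

```text
clock: 54.0
tcp_pos: [0.6325, 0.038, 0.0181]
orientation: [3.111, -0.022, -2.965]
contact_force: [-10.2, -10.3, 5.8]
gripper_width: 0.0126
finger_force: 51.6
clock: 54.33
tcp_pos: [0.6369, 0.0408, 0.0195]
orientation: [3.108, -0.013, -2.965]
contact_force: [-0.1, -0.7, 0.0]
gripper_width: 0.0358
finger_force: 0.0
clock: 54.92
tcp_pos: [0.6407, 0.0364, 0.1524]
orientation: [3.109, -0.008, -2.965]
contact_force: [-0.1, 0.1, -0.5]
gripper_width: 0.036
finger_force: 0.0
[ 0.04202349  0.36875597  0.10910047  1.32900452  0.03116345 -0.13436645]
[[509, 324], [398, 317], [327, 329], [327, 399], [513, 399]]
[[289, 247], [275, 243], [251, 287], [179, 250], [171, 256], [168, 244], [162, 251], [256, 305]]
[[660, 95], [679, 158], [790, 124], [783, 110], [695, 138], [681, 85]]
[[74, 45], [59, 44], [46, 132], [38, 137], [1, 130], [0, 147], [61, 154], [79, 62]]
[[318, 0], [322, 315], [333, 307], [408, 296], [505, 306], [487, 0]]
```

```bash
python3 -m inch '[{"x":0,"y":0,"z":0,"roll":-0.111},{"x":0,"y":0,"z":0,"roll":-0.111},{"x":0,"y":0,"z":0,"roll":-0.111},{"x":0,"y":0,"z":0,"roll":-0.111},{"x":0,"y":0,"z":0,"roll":-0.111},{"x":0,"y":0,"z":0,"roll":-0.111},{"x":0,"y":0,"z":0,"roll":-0.111},{"x":0,"y":0,"z":0,"roll":-0.111},{"x":0,"y":0,"z":0,"roll":0}]' 40 20; python3 -c "
from plan import *
go(.433,.254,.14,-2.078)"
```

```text
clock: 55.77
tcp_pos: [0.6386, 0.0362, 0.148]
orientation: [3.108, 0.016, -2.075]
contact_force: [0.3, -0.1, 0.3]
gripper_width: 0.0401
finger_force: 0.0
roll 0.003 then x -90.4 y 285.0 z 19.0 newyaw -2.08 q6 5.75
```

```bash
python3 -m inch '[{"x":-6,"y":20,"z":0,"roll":0.003},{"x":-11,"y":35,"z":0,"roll":0},{"x":-11,"y":35,"z":0,"roll":0},{"x":-11,"y":35,"z":0,"roll":0},{"x":-11,"y":35,"z":0,"roll":0},{"x":-11,"y":35,"z":0,"roll":0},{"x":-11,"y":35,"z":0,"roll":0},{"x":-11,"y":35,"z":0,"roll":0},{"x":-7,"y":20,"z":10,"roll":0},{"x":0,"y":0,"z":20,"roll":0},{"x":0,"y":0,"z":0,"roll":0},{"x":0,"y":0,"z":0,"roll":0}]'; python3 -c "
from plan import *
go(.433,.254,.019,-2.078)"
```

```text
clock: 56.77
tcp_pos: [0.4329, 0.254, 0.1289]
orientation: [3.109, 0.014, -2.082]
contact_force: [-0.2, -0.4, 1.5]
gripper_width: 0.0399
finger_force: 0.0
roll -0.004 then x 1.6 y -3.7 z 109.8 newyaw -2.08 q6 5.75
```

```bash
python3 -m inch '[{"x":0,"y":-1,"z":20,"roll":-0.004},{"x":0.5,"y":-1,"z":30,"roll":0},{"x":0.5,"y":-1,"z":30,"roll":0},{"x":0.5,"y":-0.7,"z":20,"roll":0},{"x":0,"y":0,"z":9,"roll":0},{"x":0,"y":0,"z":0,"roll":0},{"x":0,"y":0,"z":0,"roll":0},{"x":0,"y":0,"z":0,"roll":0}]'; python3 -m inch '[{"x":0,"y":0,"z":0,"roll":0},{"x":0,"y":0,"z":0,"roll":0},{"x":0,"y":0,"z":0,"roll":0},{"x":0,"y":0,"z":0,"roll":0},{"x":0,"y":0,"z":0,"roll":0},{"x":0,"y":0,"z":0,"roll":0}]' 0 20; python3 -m inch '[{"x":3,"y":0,"z":-12,"roll":0},{"x":5,"y":0,"z":-12,"roll":0},{"x":0,"y":0,"z":0,"roll":0},{"x":0,"y":0,"z":0,"roll":0},{"x":0,"y":0,"z":0,"roll":0}]'; python3 -c "
from plan import *
print(monitor.state()['wrist_torque'])"
```

```text
clock: 57.43
tcp_pos: [0.4361, 0.2551, 0.0228]
orientation: [3.112, 0.02, -2.078]
contact_force: [-0.1, -0.7, 1.3]
gripper_width: 0.04
finger_force: 0.0
clock: 57.93
tcp_pos: [0.4359, 0.2552, 0.0225]
orientation: [3.113, 0.02, -2.077]
contact_force: [0.2, -1.2, 6.7]
gripper_width: 0.0001
finger_force: 3.3
clock: 58.35
tcp_pos: [0.4312, 0.247, 0.0445]
orientation: [3.111, 0.018, -2.077]
contact_force: [-0.2, -0.9, 0.0]
gripper_width: -0.0003
finger_force: 0.0
[-0.02701719  0.01532297  0.00136604]
```

```bash
python3 -m inch '[{"x":0,"y":0,"z":-30,"roll":0},{"x":0,"y":0,"z":-20,"roll":0},{"x":0,"y":0,"z":0,"roll":0},{"x":0,"y":0,"z":0,"roll":0},{"x":0,"y":0,"z":0,"roll":0}]' 40; python3 shot.py v; python3 -c "
from plan import *
lib.X0,lib.Y0,lib.W=.68,.42,800
for n in('top','side'):
  a=rect(n,.03,cv2.imread(f'v_{n}.png'))
  for c in cv2.findContours(brass(a),cv2.RETR_EXTERNAL,cv2.CHAIN_APPROX_NONE)[0]:
    x,y,w_,h_=cv2.boundingRect(c)
    if cv2.contourArea(c)>400 and x<330 and y>170: print(n,cv2.approxPolyDP(c,5,True)[:,0].tolist())
go(.4325,.2535,.015,-2.078)
"
```

```text
clock: 58.77
tcp_pos: [0.4317, 0.2453, 0.0938]
orientation: [3.11, 0.016, -2.077]
contact_force: [0.2, 0.1, 0.1]
gripper_width: 0.04
finger_force: 0.0
side [[282, 246], [274, 242], [257, 254], [236, 281], [171, 255], [166, 247], [143, 268], [231, 313], [254, 301]]
roll 0.001 then x -6.7 y 0.6 z 78.6 newyaw -2.08 q6 5.75
```

```bash
python3 -m inch '[{"x":-4,"y":0.5,"z":25,"roll":0},{"x":-2,"y":0,"z":30,"roll":0},{"x":0,"y":0,"z":15,"roll":0},{"x":0,"y":0,"z":9,"roll":0},{"x":0,"y":0,"z":3,"roll":0},{"x":0,"y":0,"z":0,"roll":0},{"x":0,"y":0,"z":0,"roll":0},{"x":0,"y":0,"z":0,"roll":0}]'; python3 -m inch '[{"x":0,"y":0,"z":0,"roll":0},{"x":0,"y":0,"z":0,"roll":0},{"x":0,"y":0,"z":0,"roll":0},{"x":0,"y":0,"z":0,"roll":0},{"x":0,"y":0,"z":0,"roll":0},{"x":0,"y":0,"z":0,"roll":0}]' 0 20
```

```text
clock: 59.53
tcp_pos: [0.434, 0.2538, 0.0142]
orientation: [3.112, 0.019, -2.077]
contact_force: [-0.3, -0.2, -0.4]
gripper_width: 0.0398
finger_force: 0.0
clock: 60.03
tcp_pos: [0.4336, 0.2538, 0.014]
orientation: [3.112, 0.019, -2.077]
contact_force: [-2.0, -0.0, 5.7]
gripper_width: 0.013
finger_force: 21.7
```

Gripped near the end. I'll follow the arc so gravity can swing the bar upright, checking the wrist moment.

```bash
python3 -m inch '[{"x":3,"y":0,"z":-12,"roll":0},{"x":5,"y":0,"z":-12,"roll":0},{"x":5,"y":0,"z":-9,"roll":0},{"x":5,"y":0,"z":-9,"roll":0},{"x":0,"y":0,"z":0,"roll":0},{"x":0,"y":0,"z":0,"roll":0},{"x":0,"y":0,"z":0,"roll":0}]'; python3 shot.py v2; python3 -c "
from plan import *
print(monitor.state()['wrist_torque'])
lib.X0,lib.Y0,lib.W=.68,.42,800
a=rect('side',.03,cv2.imread('v2_side.png'))
for c in cv2.findContours(brass(a),cv2.RETR_EXTERNAL,cv2.CHAIN_APPROX_NONE)[0]:
    x,y,w_,h_=cv2.boundingRect(c)
    if cv2.contourArea(c)>400 and x<330 and y>150: print(cv2.approxPolyDP(c,5,True)[:,0].tolist())
"
```

```text
clock: 60.62
tcp_pos: [0.4251, 0.2364, 0.0544]
orientation: [3.111, 0.018, -2.077]
contact_force: [-0.3, 0.0, -3.0]
gripper_width: 0.0134
finger_force: 20.6
[ 0.07248321 -0.09762949 -0.05704939]
[[185, 252], [249, 311], [280, 301], [307, 247], [282, 249], [261, 268], [237, 247], [210, 256], [193, 241]]
```

The bar is tilting as wanted: the corner is only ~10 mm up while the held end is 40 mm up. Continue the arc.

```bash
python3 -m inch '[{"x":7,"y":0,"z":-9,"roll":0},{"x":7,"y":0,"z":-8,"roll":0},{"x":8,"y":0,"z":-7,"roll":0},{"x":8,"y":0,"z":-6,"roll":0},{"x":9,"y":0,"z":-5,"roll":0},{"x":9,"y":0,"z":-5,"roll":0},{"x":0,"y":0,"z":0,"roll":0},{"x":0,"y":0,"z":0,"roll":0}]'; python3 -m inch '[{"x":10,"y":0,"z":-4,"roll":0},{"x":10,"y":0,"z":-3,"roll":0},{"x":10,"y":0,"z":-2,"roll":0},{"x":10,"y":0,"z":-2,"roll":0},{"x":0,"y":0,"z":0,"roll":0},{"x":0,"y":0,"z":0,"roll":0}]'; python3 shot.py v3; python3 -c "
from plan import *
print(monitor.state()['wrist_torque'])
lib.X0,lib.Y0,lib.W=.68,.42,800
a=rect('side',.03,cv2.imread('v3_side.png'))
for c in cv2.findContours(brass(a),cv2.RETR_EXTERNAL,cv2.CHAIN_APPROX_NONE)[0]:
    x,y,w_,h_=cv2.boundingRect(c)
    if cv2.contourArea(c)>400 and x<330 and y>150: print(cv2.approxPolyDP(c,5,True)[:,0].tolist())
"
```

```text
clock: 61.38
tcp_pos: [0.4027, 0.1928, 0.0944]
orientation: [3.112, 0.019, -2.078]
contact_force: [-0.2, 0.1, -2.3]
gripper_width: 0.0132
finger_force: 20.4
clock: 61.88
tcp_pos: [0.3833, 0.1574, 0.1044]
orientation: [3.111, 0.018, -2.078]
contact_force: [0.4, -0.6, -2.0]
gripper_width: 0.0132
finger_force: 20.3
[ 0.1009145  -0.02428494  0.02561721]
[[312, 258], [310, 266], [347, 330], [380, 328], [405, 274], [377, 270], [363, 278], [355, 269], [328, 270], [324, 263], [331, 255]]
```

```bash
python3 -c "
from plan import *
p=monitor.state()['tcp_pos']; P=p+[0,0,.008]
u=np.array([.486,.874,0]);v=np.array([.874,-.486,0]);z=np.array([0,0,1.])
for f in range(20,100,10):
    a=np.radians(f); d=-u*np.cos(a)-z*np.sin(a); nn=-u*np.sin(a)+z*np.cos(a)
    pts=[P+d*.105+nn*h+v*s for h in(-.02,.01) for s in(-.007,.063)]
    r=ray('side',proj('side',pts),.03); print(f,np.round([[(.42-q[1])*1e3,(.68-q[0])*1e3] for q in r]).tolist())"
```

```text
20 [[365.0, 336.0], [400.0, 273.0], [403.0, 329.0], [439.0, 265.0]]
30 [[341.0, 337.0], [375.0, 275.0], [380.0, 333.0], [415.0, 270.0]]
40 [[317.0, 336.0], [351.0, 274.0], [356.0, 336.0], [391.0, 273.0]]
50 [[294.0, 332.0], [328.0, 272.0], [332.0, 336.0], [366.0, 274.0]]
60 [[273.0, 327.0], [307.0, 267.0], [309.0, 334.0], [343.0, 273.0]]
70 [[254.0, 320.0], [287.0, 261.0], [287.0, 330.0], [320.0, 269.0]]
80 [[237.0, 312.0], [270.0, 252.0], [266.0, 324.0], [300.0, 264.0]]
90 [[222.0, 303.0], [256.0, 243.0], [248.0, 317.0], [281.0, 257.0]]
```

The held bar sits at about 30° and friction holds it there. I'll ease the grip slightly through the opening command, with the foot close to the bench, and watch the finger force.

```bash
python3 -m inch '[{"x":0,"y":0,"z":-5,"roll":0},{"x":0,"y":0,"z":-41,"roll":0},{"x":0,"y":0,"z":-30,"roll":0},{"x":0,"y":0,"z":-15,"roll":0},{"x":0,"y":0,"z":-5,"roll":0},{"x":0,"y":0,"z":5,"roll":0},{"x":0,"y":0,"z":15,"roll":0},{"x":0,"y":0,"z":30,"roll":0},{"x":0,"y":0,"z":40,"roll":0},{"x":0,"y":0,"z":0,"roll":0},{"x":0,"y":0,"z":-5,"roll":0},{"x":0,"y":0,"z":0,"roll":0}]' 11; cat > ang.py <<'E'
from plan import *
print(monitor.state()['wrist_torque'])
lib.X0,lib.Y0,lib.W=.68,.42,800
a=rect('side',.03)
for c in cv2.findContours(brass(a),cv2.RETR_EXTERNAL,cv2.CHAIN_APPROX_NONE)[0]:
    x,y,w_,h_=cv2.boundingRect(c)
    if cv2.contourArea(c)>400 and x<600 and y>150: print(cv2.approxPolyDP(c,5,True)[:,0].tolist())
p=monitor.state()['tcp_pos']; P=p+[0,0,.008]; yw=monitor.state()['orientation'][2]
u=-np.array([np.cos(yw),np.sin(yw),0]);v=np.array([u[1],-u[0],0]);z=np.array([0,0,1.])
for f in range(20,100,10):
    t=np.radians(f); d=-u*np.cos(t)-z*np.sin(t); nn=-u*np.sin(t)+z*np.cos(t)
    r=ray('side',proj('side',[P+d*.105+nn*h+v*s for h in(-.02,.01) for s in(-.007,.063)]),.03); print(f,np.round([[(.42-q[1])*1e3,(.68-q[0])*1e3] for q in r]).astype(int).tolist())
E
python3 ang.py
```

```text
clock: 62.98
tcp_pos: [0.3843, 0.1578, 0.1167]
orientation: [3.112, 0.018, -2.077]
contact_force: [0.7, -0.2, -1.3]
gripper_width: 0.0129
finger_force: 19.5
[ 0.0198793  -0.09174169 -0.00650398]
[[359, 237], [321, 241], [285, 323], [316, 323], [343, 267], [337, 255]]
20 [[378, 329], [414, 265], [417, 322], [453, 256]]
30 [[354, 330], [388, 267], [393, 326], [429, 262]]
40 [[329, 328], [364, 266], [369, 328], [404, 265]]
50 [[306, 325], [340, 264], [344, 328], [379, 266]]
60 [[284, 320], [318, 259], [321, 327], [355, 265]]
70 [[265, 313], [298, 253], [298, 323], [332, 261]]
80 [[247, 305], [281, 244], [278, 317], [311, 256]]
90 [[233, 295], [267, 235], [259, 310], [293, 249]]
```

The jerk worked: the bar is now at ~60°. Repeat.

```bash
python3 -m inch '[{"x":0,"y":0,"z":-5,"roll":0},{"x":0,"y":0,"z":-41,"roll":0},{"x":0,"y":0,"z":-30,"roll":0},{"x":0,"y":0,"z":-15,"roll":0},{"x":0,"y":0,"z":-5,"roll":0},{"x":0,"y":0,"z":5,"roll":0},{"x":0,"y":0,"z":15,"roll":0},{"x":0,"y":0,"z":30,"roll":0},{"x":0,"y":0,"z":40,"roll":0},{"x":0,"y":0,"z":0,"roll":0},{"x":0,"y":0,"z":-5,"roll":0},{"x":0,"y":0,"z":0,"roll":0}]'; python3 ang.py | sed -n '2p;7,12p'
```

```text
clock: 64.03
tcp_pos: [0.3848, 0.1576, 0.1282]
orientation: [3.112, 0.019, -2.077]
contact_force: [0.9, 1.9, -1.2]
gripper_width: 0.0132
finger_force: 19.8
[[370, 230], [336, 230], [323, 249], [309, 253], [280, 312], [310, 315], [353, 258], [349, 247]]
60 [[295, 315], [329, 253], [332, 321], [366, 259]]
70 [[275, 308], [309, 247], [309, 317], [343, 256]]
80 [[257, 300], [291, 238], [288, 312], [322, 250]]
90 [[243, 290], [277, 229], [269, 304], [303, 243]]
```

Now ~70°. I shift 60 mm back, touch the foot down, then drag over it to vertical.

```bash
python3 -m inch '[{"x":-10,"y":0,"z":0,"roll":0},{"x":-15,"y":0,"z":0,"roll":0},{"x":-15,"y":0,"z":0,"roll":0},{"x":-12,"y":0,"z":0,"roll":0},{"x":-8,"y":0,"z":0,"roll":0},{"x":0,"y":0,"z":8,"roll":0},{"x":0,"y":0,"z":8,"roll":0},{"x":0,"y":0,"z":6,"roll":0},{"x":0,"y":0,"z":0,"roll":0},{"x":0,"y":0,"z":0,"roll":0}]' 0 25; python3 -m inch '[{"x":0,"y":0,"z":3,"roll":0},{"x":0,"y":0,"z":2,"roll":0},{"x":0,"y":0,"z":0,"roll":0},{"x":0,"y":0,"z":0,"roll":0}]';  python3 -m inch '[{"x":0,"y":0,"z":2,"roll":0},{"x":0,"y":0,"z":2,"roll":0},{"x":0,"y":0,"z":0,"roll":0},{"x":0,"y":0,"z":0,"roll":0}]'
```

```text
clock: 64.92
tcp_pos: [0.4117, 0.2097, 0.1044]
orientation: [3.11, 0.016, -2.077]
contact_force: [0.5, 0.0, -2.6]
gripper_width: 0.0126
finger_force: 25.8
clock: 65.25
tcp_pos: [0.4125, 0.2104, 0.1003]
orientation: [3.111, 0.018, -2.077]
contact_force: [-0.0, 0.7, -3.0]
gripper_width: 0.0127
finger_force: 25.8
clock: 65.58
tcp_pos: [0.4129, 0.212, 0.0975]
orientation: [3.111, 0.021, -2.076]
contact_force: [-1.4, 2.9, 5.0]
gripper_width: 0.0129
finger_force: 26.6
```

```bash
python3 -m inch '[{"x":5,"y":0,"z":0,"roll":0},{"x":5,"y":0,"z":-0.5,"roll":0},{"x":5,"y":0,"z":-0.5,"roll":0},{"x":5,"y":0,"z":0,"roll":0},{"x":5,"y":0,"z":0,"roll":0},{"x":5,"y":0,"z":0,"roll":0},{"x":0,"y":0,"z":0,"roll":0},{"x":0,"y":0,"z":0,"roll":0}]'; python3 ang.py | sed -n '1,2p;7,12p'
```

```text
clock: 66.25
tcp_pos: [0.3981, 0.1861, 0.0988]
orientation: [3.11, 0.023, -2.076]
contact_force: [-5.0, 4.2, 11.5]
gripper_width: 0.0131
finger_force: 27.4
[1.08032687 1.04248001 0.13285297]
[[309, 232], [279, 227], [260, 244], [235, 240], [206, 300], [231, 306]]
60 [[241, 315], [274, 255], [276, 321], [310, 261]]
70 [[222, 308], [255, 249], [254, 318], [288, 257]]
80 [[205, 300], [238, 241], [234, 312], [267, 252]]
90 [[191, 291], [224, 231], [216, 305], [249, 245]]
```

```bash
python3 -m inch '[{"x":5,"y":0,"z":0,"roll":0},{"x":5,"y":0,"z":0,"roll":0},{"x":5,"y":0,"z":0,"roll":0},{"x":6,"y":0,"z":0,"roll":0},{"x":6,"y":0,"z":0,"roll":0},{"x":7,"y":0,"z":0,"roll":0},{"x":9,"y":0,"z":1,"roll":0},{"x":9,"y":0,"z":2,"roll":0},{"x":0,"y":0,"z":0,"roll":0},{"x":0,"y":0,"z":0,"roll":0}]'; cat ang.py | sed 's/range(20,100,10)/range(80,190,10)/' > ang2.py; python3 ang2.py | sed -n '2,9p'
```

```text
clock: 67.13
tcp_pos: [0.3722, 0.1386, 0.0932]
orientation: [3.111, 0.019, -2.078]
contact_force: [-1.8, 1.6, 4.6]
gripper_width: 0.0129
finger_force: 26.1
[[228, 310], [253, 319], [332, 281], [355, 262], [328, 254], [284, 277], [283, 257], [261, 249]]
80 [[246, 328], [279, 268], [276, 340], [309, 280]]
90 [[232, 318], [265, 259], [258, 332], [291, 273]]
100 [[221, 308], [254, 248], [242, 324], [275, 264]]
110 [[213, 296], [247, 236], [229, 314], [262, 254]]
120 [[209, 284], [243, 224], [219, 303], [252, 243]]
130 [[208, 272], [243, 211], [213, 292], [246, 231]]
140 [[212, 259], [246, 197], [210, 280], [244, 219]]
```

Past vertical (~100°). Continue laying it down.

```bash
python3 -m inch '[{"x":8,"y":0,"z":3,"roll":0},{"x":9,"y":0,"z":4,"roll":0},{"x":8,"y":0,"z":5,"roll":0},{"x":8,"y":0,"z":5,"roll":0},{"x":7,"y":0,"z":6,"roll":0},{"x":7,"y":0,"z":6,"roll":0},{"x":0,"y":0,"z":0,"roll":0},{"x":0,"y":0,"z":0,"roll":0}]'; python3 ang2.py | sed -n '2p;7,14p'
```

```text
clock: 67.85
tcp_pos: [0.3496, 0.0961, 0.0659]
orientation: [3.116, 0.014, -2.079]
contact_force: [-11.5, -14.0, 36.3]
gripper_width: 0.0128
finger_force: 44.3
[[238, 306], [251, 321], [360, 309], [390, 293], [375, 281], [278, 293], [288, 260], [276, 247], [259, 262]]
120 [[229, 318], [262, 259], [238, 336], [271, 278]]
130 [[228, 306], [262, 246], [232, 325], [265, 266]]
140 [[232, 295], [266, 234], [230, 314], [263, 254]]
150 [[240, 283], [274, 222], [231, 302], [264, 242]]
160 [[251, 273], [286, 210], [236, 291], [270, 230]]
170 [[266, 263], [302, 199], [245, 280], [280, 218]]
180 [[285, 255], [321, 190], [258, 270], [293, 206]]
```

```bash
python3 -m inch '[{"x":6,"y":0,"z":-3,"roll":0},{"x":6,"y":0,"z":0,"roll":0},{"x":6,"y":0,"z":2,"roll":0},{"x":0,"y":0,"z":0,"roll":0},{"x":0,"y":0,"z":0,"roll":0}]' 0 20; python3 -m inch '[{"x":5,"y":0,"z":4,"roll":0},{"x":5,"y":0,"z":5,"roll":0},{"x":4,"y":0,"z":5,"roll":0},{"x":0,"y":0,"z":0,"roll":0},{"x":0,"y":0,"z":0,"roll":0}]'; python3 ang2.py | sed -n '2p;9,14p'
```

```text
clock: 68.32
tcp_pos: [0.3403, 0.0825, 0.0635]
orientation: [3.111, 0.017, -2.078]
contact_force: [-1.2, -1.3, 6.8]
gripper_width: 0.0131
finger_force: 39.9
clock: 68.73
tcp_pos: [0.3325, 0.0694, 0.0494]
orientation: [3.112, 0.013, -2.078]
contact_force: [-5.6, -8.6, 14.6]
gripper_width: 0.0128
finger_force: 45.1
[[255, 309], [260, 328], [378, 331], [404, 314], [376, 304], [286, 302], [298, 273], [297, 254], [274, 273]]
140 [[245, 319], [278, 259], [242, 337], [275, 278]]
150 [[252, 308], [286, 247], [244, 326], [277, 266]]
160 [[264, 298], [298, 236], [249, 315], [282, 255]]
170 [[279, 289], [314, 226], [258, 304], [292, 243]]
180 [[298, 281], [334, 217], [271, 295], [305, 233]]
```

```bash
python3 -m inch '[{"x":2,"y":0,"z":5,"roll":0},{"x":1,"y":0,"z":5,"roll":0},{"x":1,"y":0,"z":5,"roll":0},{"x":0,"y":0,"z":0,"roll":0},{"x":0,"y":0,"z":0,"roll":0}]'; python3 -m inch '[{"x":0,"y":0,"z":5,"roll":0},{"x":0,"y":0,"z":5,"roll":0},{"x":0,"y":0,"z":4,"roll":0},{"x":0,"y":0,"z":0,"roll":0},{"x":0,"y":0,"z":0,"roll":0}]'; python3 ang2.py | sed -n '2p;9,14p'
```

```text
clock: 69.2
tcp_pos: [0.3299, 0.0668, 0.0338]
orientation: [3.11, 0.013, -2.078]
contact_force: [-4.6, -6.2, 10.5]
gripper_width: 0.0129
finger_force: 56.8
clock: 69.62
tcp_pos: [0.3297, 0.0676, 0.0197]
orientation: [3.11, 0.014, -2.078]
contact_force: [-3.9, -3.3, 8.3]
gripper_width: 0.0126
finger_force: 63.8
[[248, 314], [351, 343], [376, 339], [392, 323], [276, 296], [296, 246], [273, 267]]
140 [[222, 333], [255, 275], [220, 351], [252, 293]]
150 [[230, 323], [262, 264], [222, 340], [254, 282]]
160 [[240, 313], [274, 253], [226, 330], [259, 271]]
170 [[255, 305], [289, 244], [235, 320], [268, 260]]
180 [[273, 298], [307, 235], [247, 311], [280, 250]]
```

```bash
python3 -m inch '[{"x":0,"y":0,"z":4,"roll":0},{"x":0,"y":0,"z":3,"roll":0},{"x":0,"y":0,"z":0,"roll":0},{"x":0,"y":0,"z":0,"roll":0}]'; python3 -m inch '[{"x":0,"y":0,"z":0,"roll":0},{"x":0,"y":0,"z":0,"roll":0},{"x":0,"y":0,"z":0,"roll":0},{"x":0,"y":0,"z":0,"roll":0}]' 40; python3 -m inch '[{"x":0,"y":0,"z":-10,"roll":0},{"x":0,"y":0,"z":-25,"roll":0},{"x":0,"y":0,"z":-35,"roll":0},{"x":0,"y":0,"z":-35,"roll":0},{"x":0,"y":20,"z":-10,"roll":0},{"x":0,"y":-20,"z":0,"roll":0},{"x":0,"y":-35,"z":0,"roll":0},{"x":0,"y":-35,"z":0,"roll":0},{"x":0,"y":-35,"z":0,"roll":0},{"x":0,"y":-35,"z":0,"roll":0},{"x":0,"y":0,"z":0,"roll":0},{"x":0,"y":0,"z":0,"roll":0}]'; python3 shot.py x; python3 -c "
from plan import *
lib.X0,lib.Y0,lib.W=.68,.42,800
for n in('top','side'):
  a=rect(n,.03,cv2.imread(f'x_{n}.png'))
  for c in cv2.findContours(brass(a),cv2.RETR_EXTERNAL,cv2.CHAIN_APPROX_NONE)[0]:
    if cv2.contourArea(c)>700: print(n,cv2.approxPolyDP(c,5,True)[:,0].tolist())"
```

```text
clock: 70.0
tcp_pos: [0.33, 0.0676, 0.0129]
orientation: [3.111, 0.014, -2.078]
contact_force: [-3.1, -6.1, 6.8]
gripper_width: 0.0125
finger_force: 66.2
clock: 70.33
tcp_pos: [0.3306, 0.0688, 0.013]
orientation: [3.11, 0.017, -2.077]
contact_force: [0.9, -0.1, 0.4]
gripper_width: 0.04
finger_force: 0.0
clock: 71.33
tcp_pos: [0.4561, -0.0031, 0.123]
orientation: [3.109, 0.017, -2.079]
contact_force: [0.3, 0.9, -0.7]
gripper_width: 0.0398
finger_force: 0.0
top [[302, 249], [270, 308], [360, 361], [360, 348], [286, 303], [311, 259]]
top [[660, 95], [679, 158], [790, 124], [783, 110], [695, 138], [681, 85]]
top [[75, 46], [59, 43], [44, 135], [1, 130], [0, 147], [61, 154], [79, 62]]
top [[381, 0], [372, 126], [378, 133], [376, 202], [386, 209], [367, 399], [539, 399], [529, 217], [537, 195], [536, 129], [545, 120], [540, 0], [513, 0], [510, 11], [498, 0], [416, 0], [416, 16], [404, 10], [403, 0]]
side [[298, 251], [278, 265], [246, 317], [335, 369], [359, 352], [282, 302], [306, 256]]
side [[798, 215], [773, 233], [765, 258], [774, 287], [799, 300], [799, 276], [788, 255]]
side [[797, 114], [778, 108], [705, 135], [689, 127], [660, 150], [655, 164], [781, 131]]
side [[80, 41], [66, 39], [50, 56], [37, 128], [5, 134], [0, 126], [0, 157], [39, 163], [57, 149]]
side [[402, 9], [375, 30], [397, 106], [357, 133], [354, 143], [443, 105], [426, 44], [414, 36]]
```

B is flat and right way up: corner (269,308), long end (360,355), short end (306,253). I turn the tool half round so the joint-6 range suits base 2, then grasp.

```bash
python3 -m inch '[{"x":0,"y":0,"z":0,"roll":0.125},{"x":0,"y":0,"z":0,"roll":0.125},{"x":0,"y":0,"z":0,"roll":0.125},{"x":0,"y":0,"z":0,"roll":0.125},{"x":0,"y":0,"z":0,"roll":0.125},{"x":0,"y":0,"z":0,"roll":0.125},{"x":0,"y":0,"z":0,"roll":0.125},{"x":0,"y":0,"z":0,"roll":0.125},{"x":0,"y":0,"z":0,"roll":0.125},{"x":0,"y":0,"z":0,"roll":0.125},{"x":0,"y":0,"z":0,"roll":0.125},{"x":0,"y":0,"z":0,"roll":0.125}]' 50 50; python3 -m inch '[{"x":0,"y":0,"z":0,"roll":0.125},{"x":0,"y":0,"z":0,"roll":0.125},{"x":0,"y":0,"z":0,"roll":0.125},{"x":0,"y":0,"z":0,"roll":0.125},{"x":0,"y":0,"z":0,"roll":0.125},{"x":0,"y":0,"z":0,"roll":0.125},{"x":0,"y":0,"z":0,"roll":0.125},{"x":0,"y":0,"z":0,"roll":0.125},{"x":0,"y":0,"z":0,"roll":0.125},{"x":0,"y":0,"z":0,"roll":0.125},{"x":0,"y":0,"z":0,"roll":0.125},{"x":0,"y":0,"z":0,"roll":0.125}]'; python3 -m inch '[{"x":0,"y":0,"z":0,"roll":0.08},{"x":0,"y":0,"z":0,"roll":0.077},{"x":0,"y":0,"z":0,"roll":0},{"x":0,"y":0,"z":0,"roll":0}]'; python3 -c "
from plan import *
go(.3555,.1085,.10,1.047);go(.3555,.1085,.009,1.047);print(monitor.state()['joints'])"
```

```text
clock: 72.43
tcp_pos: [0.4542, -0.0016, 0.1244]
orientation: [3.122, -0.029, 2.702]
contact_force: [0.0, 0.5, -0.1]
gripper_width: 0.0499
finger_force: 0.0
clock: 73.43
tcp_pos: [0.4542, -0.0016, 0.1244]
orientation: [-3.114, -0.022, 1.201]
contact_force: [1.0, -0.5, 0.3]
gripper_width: 0.0499
finger_force: 0.0
clock: 73.77
tcp_pos: [0.4546, -0.0019, 0.1244]
orientation: [-3.111, -0.017, 1.052]
contact_force: [0.4, 0.1, -0.0]
gripper_width: 0.0499
finger_force: 0.0
roll 0.005 then x 45.6 y -140.2 z 29.5 newyaw 1.05 q6 2.39
roll 0.005 then x 44.0 y -137.4 z 120.4 newyaw 1.05 q6 2.39
[-0.02399625  0.02896824 -0.36391359  1.19642156  0.02980057  2.06464166]
```

```bash
python3 -m inch '[{"x":6,"y":-18,"z":0,"roll":0.005},{"x":8,"y":-25,"z":0,"roll":0},{"x":9,"y":-28,"z":0,"roll":0},{"x":9,"y":-28,"z":0,"roll":0},{"x":8,"y":-25,"z":0,"roll":0},{"x":5,"y":-15,"z":0,"roll":0},{"x":0,"y":0,"z":20,"roll":0},{"x":0,"y":0,"z":20,"roll":0},{"x":0,"y":0,"z":15,"roll":0},{"x":0,"y":0,"z":0,"roll":0},{"x":0,"y":0,"z":0,"roll":0}]'; python3 -c "
from plan import *
go(.3555,.1085,.009,1.047)"
```

```text
clock: 74.68
tcp_pos: [0.3559, 0.1078, 0.074]
orientation: [-3.11, -0.016, 1.046]
contact_force: [-0.6, -0.2, -0.1]
gripper_width: 0.0503
finger_force: 0.0
roll -0.001 then x -0.6 y 1.4 z 65.0 newyaw 1.05 q6 2.39
```

```bash
python3 -m inch '[{"x":0,"y":1,"z":20,"roll":0},{"x":0,"y":0,"z":20,"roll":0},{"x":0,"y":0,"z":15,"roll":0},{"x":0,"y":0,"z":9,"roll":0},{"x":0,"y":0,"z":0,"roll":0},{"x":0,"y":0,"z":0,"roll":0},{"x":0,"y":0,"z":0,"roll":0}]'; python3 -m inch '[{"x":0,"y":0,"z":0,"roll":0},{"x":0,"y":0,"z":0,"roll":0},{"x":0,"y":0,"z":0,"roll":0},{"x":0,"y":0,"z":0,"roll":0},{"x":0,"y":0,"z":0,"roll":0},{"x":0,"y":0,"z":0,"roll":0}]' 0 50; python3 -m inch '[{"x":0,"y":0,"z":-10,"roll":0},{"x":0,"y":0,"z":-30,"roll":0},{"x":0,"y":0,"z":-20,"roll":0},{"x":0,"y":0,"z":0,"roll":0},{"x":0,"y":0,"z":0,"roll":0},{"x":0,"y":0,"z":0,"roll":0}]';python3 -c "
from plan import *
x,y,a=place(2,45)
go(x,y,.062,a)"
```

```text
clock: 75.27
tcp_pos: [0.3575, 0.1095, 0.0113]
orientation: [-3.112, -0.018, 1.044]
contact_force: [0.9, -0.4, 0.6]
gripper_width: 0.0501
finger_force: 0.0
clock: 75.77
tcp_pos: [0.3571, 0.1094, 0.0109]
orientation: [-3.111, -0.018, 1.044]
contact_force: [-1.2, -0.1, 6.5]
gripper_width: 0.0126
finger_force: 49.2
clock: 76.27
tcp_pos: [0.357, 0.1072, 0.0692]
orientation: [-3.11, -0.016, 1.044]
contact_force: [0.4, 0.4, -2.5]
gripper_width: 0.0125
finger_force: 49.2
roll 0.808 then x 247.1 y -20.4 z 5.0 newyaw 0.24 q6 3.21
```

```bash
python3 -m inch '[{"x":0,"y":0,"z":0,"roll":-0.125},{"x":0,"y":0,"z":0,"roll":-0.125},{"x":0,"y":0,"z":0,"roll":-0.125},{"x":0,"y":0,"z":0,"roll":-0.125},{"x":0,"y":0,"z":0,"roll":-0.125},{"x":0,"y":0,"z":0,"roll":-0.125},{"x":0,"y":0,"z":0,"roll":-0.125},{"x":0,"y":0,"z":0,"roll":-0.125},{"x":0,"y":0,"z":0,"roll":-0.125},{"x":0,"y":0,"z":0,"roll":-0.125},{"x":0,"y":0,"z":0,"roll":-0.125},{"x":0,"y":0,"z":0,"roll":-0.125}]'; python3 -m inch '[{"x":0,"y":0,"z":0,"roll":-0.119},{"x":0,"y":0,"z":0,"roll":-0.119},{"x":0,"y":0,"z":0,"roll":-0.119},{"x":0,"y":0,"z":0,"roll":-0.119},{"x":0,"y":0,"z":0,"roll":-0.119},{"x":0,"y":0,"z":0,"roll":-0.119},{"x":0,"y":0,"z":0,"roll":-0.119},{"x":0,"y":0,"z":0,"roll":0},{"x":0,"y":0,"z":0,"roll":0}]';python3 -c "
from plan import *
x,y,a=place(2,45)
go(x,y,.062,a)"
```

```text
clock: 77.27
tcp_pos: [0.3564, 0.1071, 0.0684]
orientation: [3.129, -0.034, 2.551]
contact_force: [-0.4, -0.7, -2.2]
gripper_width: 0.0126
finger_force: 49.2
clock: 78.02
tcp_pos: [0.3567, 0.1072, 0.0689]
orientation: [3.108, -0.013, -2.909]
contact_force: [-0.5, 0.9, -2.9]
gripper_width: 0.0127
finger_force: 49.2
roll -0.004 then x -247.4 y 20.5 z 4.4 newyaw -2.91 q6 6.35
```

```bash
python3 -m inch '[{"x":-18,"y":1.5,"z":0,"roll":-0.004},{"x":-30,"y":2.5,"z":0,"roll":0},{"x":-30,"y":2.5,"z":0,"roll":0},{"x":-30,"y":2.5,"z":0,"roll":0},{"x":-30,"y":2.5,"z":0,"roll":0},{"x":-30,"y":2.5,"z":0,"roll":0},{"x":-30,"y":2.5,"z":0,"roll":0},{"x":-29,"y":2.5,"z":0,"roll":0},{"x":-20,"y":1.5,"z":0,"roll":0},{"x":0,"y":0,"z":0,"roll":0},{"x":0,"y":0,"z":0,"roll":0}]'; python3 -m inch '[{"x":0,"y":0,"z":18,"roll":0},{"x":0,"y":0,"z":15,"roll":0},{"x":0,"y":0,"z":0,"roll":0},{"x":0,"y":0,"z":0,"roll":0},{"x":0,"y":0,"z":0,"roll":0}]'; python3 -c "
from plan import *
x,y,a=place(2,45)
go(x,y,.020,a)"
```

```text
clock: 78.93
tcp_pos: [0.5927, 0.186, 0.0666]
orientation: [3.108, -0.013, -2.904]
contact_force: [-0.4, 0.5, -2.3]
gripper_width: 0.0125
finger_force: 49.2
clock: 79.35
tcp_pos: [0.5917, 0.1868, 0.0359]
orientation: [3.108, -0.01, -2.902]
contact_force: [0.6, 0.0, -3.4]
gripper_width: 0.0127
finger_force: 49.2
roll 0.003 then x -0.5 y -2.3 z 15.8 newyaw -2.91 q6 6.35
```

```bash
python3 -m inch '[{"x":0,"y":-2,"z":7,"roll":0.003},{"x":0,"y":0,"z":5,"roll":0},{"x":0,"y":0,"z":0,"roll":0},{"x":0,"y":0,"z":0,"roll":0},{"x":0,"y":0,"z":0,"roll":0},{"x":0,"y":0,"z":2,"roll":0},{"x":0,"y":0,"z":1.5,"roll":0},{"x":0,"y":0,"z":0,"roll":0},{"x":0,"y":0,"z":0,"roll":0}]'; python3 -m inch '[{"x":0,"y":2,"z":0,"roll":0},{"x":0,"y":2,"z":0,"roll":0},{"x":0,"y":0,"z":0,"roll":0},{"x":0,"y":0,"z":0,"roll":0}]'; python3 -m inch '[{"x":0,"y":2,"z":0,"roll":0},{"x":0,"y":0,"z":0,"roll":0},{"x":0,"y":0,"z":0,"roll":0}]'; python3 -m inch '[{"x":0,"y":2,"z":0,"roll":0},{"x":0,"y":0,"z":0,"roll":0},{"x":0,"y":0,"z":0,"roll":0}]'; python3 -m inch '[{"x":0,"y":2,"z":0,"roll":0},{"x":0,"y":0,"z":0,"roll":0},{"x":0,"y":0,"z":0,"roll":0}]'
```

```text
clock: 80.1
tcp_pos: [0.5924, 0.1856, 0.0197]
orientation: [3.108, -0.01, -2.905]
contact_force: [-0.1, -0.1, -2.9]
gripper_width: 0.0124
finger_force: 49.3
clock: 80.43
tcp_pos: [0.5913, 0.1896, 0.0198]
orientation: [3.108, -0.011, -2.904]
contact_force: [-0.4, -0.9, -2.3]
gripper_width: 0.0125
finger_force: 49.2
clock: 80.68
tcp_pos: [0.5909, 0.1913, 0.0199]
orientation: [3.108, -0.011, -2.904]
contact_force: [1.1, -0.1, -2.2]
gripper_width: 0.0124
finger_force: 49.2
clock: 80.93
tcp_pos: [0.5912, 0.1918, 0.0202]
orientation: [3.112, -0.01, -2.905]
contact_force: [3.0, -6.7, -1.0]
gripper_width: 0.0124
finger_force: 49.4
clock: 81.18
tcp_pos: [0.5914, 0.1922, 0.0204]
orientation: [3.115, -0.009, -2.906]
contact_force: [4.5, -12.4, -1.1]
gripper_width: 0.0126
finger_force: 49.7
```

```bash
python3 -m inch '[{"x":0,"y":-4,"z":2,"roll":0},{"x":0,"y":0,"z":1,"roll":0},{"x":0,"y":0,"z":0,"roll":0},{"x":0,"y":0,"z":0,"roll":0}]'; python3 -m inch '[{"x":0,"y":2,"z":0,"roll":0},{"x":0,"y":1,"z":0,"roll":0},{"x":0,"y":0,"z":0,"roll":0},{"x":0,"y":0,"z":0,"roll":0}]'; python3 -m inch '[{"x":-2,"y":-2,"z":0,"roll":0},{"x":-2,"y":0,"z":0,"roll":0},{"x":0,"y":0,"z":0,"roll":0},{"x":0,"y":0,"z":0,"roll":0}]'; python3 -m inch '[{"x":-2,"y":0,"z":0,"roll":0},{"x":0,"y":0,"z":0,"roll":0},{"x":0,"y":0,"z":0,"roll":0}]'; python3 -m inch '[{"x":-2,"y":0,"z":0,"roll":0},{"x":0,"y":0,"z":0,"roll":0},{"x":0,"y":0,"z":0,"roll":0}]'
```

```text
clock: 81.52
tcp_pos: [0.5916, 0.1914, 0.0192]
orientation: [3.108, -0.008, -2.905]
contact_force: [-2.9, -2.4, 11.7]
gripper_width: 0.0125
finger_force: 51.1
clock: 81.85
tcp_pos: [0.5917, 0.1919, 0.0192]
orientation: [3.113, -0.008, -2.906]
contact_force: [-0.0, -10.6, 10.5]
gripper_width: 0.0122
finger_force: 51.0
clock: 82.18
tcp_pos: [0.5918, 0.1918, 0.0192]
orientation: [3.109, -0.015, -2.905]
contact_force: [-14.0, -7.6, 20.2]
gripper_width: 0.0124
finger_force: 52.3
clock: 82.43
tcp_pos: [0.5927, 0.1922, 0.0191]
orientation: [3.109, -0.016, -2.904]
contact_force: [-17.2, -8.6, 23.0]
gripper_width: 0.0125
finger_force: 52.6
clock: 82.68
tcp_pos: [0.5942, 0.1927, 0.0191]
orientation: [3.109, -0.017, -2.904]
contact_force: [-19.4, -8.5, 23.4]
gripper_width: 0.0124
finger_force: 52.7
```

Relieve the down-force and keep pushing along x.

```bash
python3 -m inch '[{"x":-2,"y":-1,"z":-3,"roll":0},{"x":0,"y":0,"z":0,"roll":0},{"x":0,"y":0,"z":0,"roll":0}]'; python3 -m inch '[{"x":-2,"y":0,"z":0,"roll":0},{"x":0,"y":0,"z":0,"roll":0},{"x":0,"y":0,"z":0,"roll":0}]'; python3 -m inch '[{"x":-2,"y":0,"z":0,"roll":0},{"x":0,"y":0,"z":0,"roll":0},{"x":0,"y":0,"z":0,"roll":0}]'
```

```text
clock: 82.93
tcp_pos: [0.6009, 0.1937, 0.0199]
orientation: [3.108, -0.01, -2.905]
contact_force: [0.3, -1.9, -1.8]
gripper_width: 0.0126
finger_force: 49.6
clock: 83.18
tcp_pos: [0.6012, 0.1938, 0.0195]
orientation: [3.108, -0.013, -2.904]
contact_force: [-5.3, -3.4, 4.6]
gripper_width: 0.0125
finger_force: 50.2
clock: 83.43
tcp_pos: [0.6013, 0.1938, 0.0195]
orientation: [3.108, -0.017, -2.904]
contact_force: [-11.6, -5.2, 8.5]
gripper_width: 0.0124
finger_force: 50.8
```

```bash
python3 -m inch '[{"x":2,"y":2,"z":0.5,"roll":0},{"x":0,"y":2,"z":0,"roll":0},{"x":0,"y":1,"z":0,"roll":0},{"x":0,"y":0,"z":0,"roll":0},{"x":0,"y":0,"z":0,"roll":0}]'; python3 -m inch '[{"x":-3,"y":0,"z":0,"roll":0},{"x":0,"y":0,"z":0,"roll":0},{"x":0,"y":0,"z":0,"roll":0}]'; python3 -m inch '[{"x":2,"y":-2,"z":0,"roll":0},{"x":0,"y":-1,"z":0,"roll":0},{"x":0,"y":0,"z":0,"roll":0},{"x":0,"y":0,"z":0,"roll":0}]'; python3 -m inch '[{"x":0,"y":0,"z":0,"roll":0},{"x":0,"y":0,"z":0,"roll":0},{"x":0,"y":0,"z":0,"roll":0},{"x":0,"y":0,"z":0,"roll":0}]' 36; python3 -m inch '[{"x":0,"y":0,"z":-10,"roll":0},{"x":0,"y":0,"z":-25,"roll":0},{"x":0,"y":0,"z":-35,"roll":0},{"x":0,"y":0,"z":-40,"roll":0},{"x":0,"y":0,"z":-20,"roll":0},{"x":0,"y":0,"z":0,"roll":0},{"x":0,"y":0,"z":0,"roll":0}]'; python3 -c "from plan import *; go(.35,-.09,.15,-2.905)"
```

```text
clock: 83.85
tcp_pos: [0.6013, 0.1941, 0.0194]
orientation: [3.117, -0.013, -2.907]
contact_force: [-2.6, -18.9, 6.4]
gripper_width: 0.0123
finger_force: 50.5
clock: 84.1
tcp_pos: [0.6013, 0.1941, 0.0193]
orientation: [3.117, -0.018, -2.907]
contact_force: [-11.5, -20.2, 13.7]
gripper_width: 0.0128
finger_force: 51.6
clock: 84.43
tcp_pos: [0.6013, 0.194, 0.0193]
orientation: [3.111, -0.015, -2.906]
contact_force: [-8.2, -9.7, 8.2]
gripper_width: 0.0127
finger_force: 50.8
clock: 84.77
tcp_pos: [0.6034, 0.1969, 0.0193]
orientation: [3.107, -0.01, -2.904]
contact_force: [0.0, -0.7, -0.7]
gripper_width: 0.0361
finger_force: 0.0
clock: 85.35
tcp_pos: [0.6066, 0.1929, 0.1517]
orientation: [3.108, -0.006, -2.904]
contact_force: [0.6, 0.0, -0.6]
gripper_width: 0.0358
finger_force: 0.0
roll 0.001 then x 315.7 y -214.9 z -3.6 newyaw -2.90 q6 5.79
```

Back away clear of the view and inspect everything (last picture but one).

```bash
python3 -m inch '[{"x":18,"y":-12,"z":-20,"roll":0},{"x":30,"y":-20,"z":0,"roll":0},{"x":30,"y":-20,"z":0,"roll":0},{"x":30,"y":-20,"z":0,"roll":0},{"x":30,"y":-20,"z":0,"roll":0},{"x":30,"y":-20,"z":0,"roll":0},{"x":30,"y":-20,"z":0,"roll":0},{"x":30,"y":-20,"z":0,"roll":0},{"x":30,"y":-20,"z":0,"roll":0},{"x":20,"y":-15,"z":0,"roll":0},{"x":0,"y":0,"z":0,"roll":0},{"x":0,"y":0,"z":0,"roll":0}]'; python3 shot.py y; python3 -c "
from plan import *
s=cv2.imread('y_side.png')
A=[]
for i in(1,2,3,4):
    F,x,y=base(i); o=[]
    c=np.r_[F-x*.06-y*.04,.03]
    u=proj('side',c).astype(int); a=s[u[1]-27:u[1]+27,u[0]-36:u[0]+36]
    A.append(cv2.resize(a,(400,300),interpolation=2))
cv2.imwrite('pics/c10.png',np.vstack([np.hstack(A[:2]),np.hstack(A[2:])]))
lib.X0,lib.Y0,lib.W=.74,.50,900
a=rect('top',.038,cv2.imread('y_top.png'))
for c in cv2.findContours(brass(a),cv2.RETR_EXTERNAL,cv2.CHAIN_APPROX_NONE)[0]:
    if cv2.contourArea(c)>700:
        P=cv2.approxPolyDP(c,4,True)[:,0]; W=np.array([w(p) for p in P]); i=min((1,2,3,4),key=lambda k:np.hypot(*(W.mean(0)-FC[k])))
        F,x,y=base(i); q=(W-F)*1e3; print(i,np.c_[q@x+120,q@y+80].round().astype(int).tolist())"
```

```text
clock: 86.35
tcp_pos: [0.3783, -0.0557, 0.1651]
orientation: [3.107, -0.011, -2.907]
contact_force: [0.1, 0.1, -0.0]
gripper_width: 0.0358
finger_force: 0.0
4 [[-5, 156], [18, 165], [33, 185], [35, 215], [20, 236], [16, 227], [25, 209], [24, 188]]
4 [[279, -44], [276, -41], [293, -23], [297, -4], [340, 84], [349, 87], [382, 168], [374, 170], [378, 181], [223, 227], [173, 143], [172, 128], [140, 69], [129, 33], [154, 18], [175, 62], [165, 22], [256, -20], [256, -32]]
4 [[117, 5], [117, 70], [1, 69], [4, 55], [97, 55], [99, 11], [94, 3], [103, -2]]
1 [[1, 68], [3, 54], [93, 57], [98, 52], [96, 1], [113, 3], [112, 76], [17, 77]]
2 [[0, 69], [2, 52], [97, 55], [97, 0], [109, -2], [117, 5], [115, 67]]
3 [[30, 90], [40, 78], [125, 93], [135, 44], [151, 46], [141, 102], [136, 109], [130, 100], [126, 109], [42, 93], [41, 83], [39, 93]]
3 [[-6, 89], [35, 252], [34, 275], [-4, 287], [3, 276], [-7, 272], [-39, 91]]
```

View pics/c10.png

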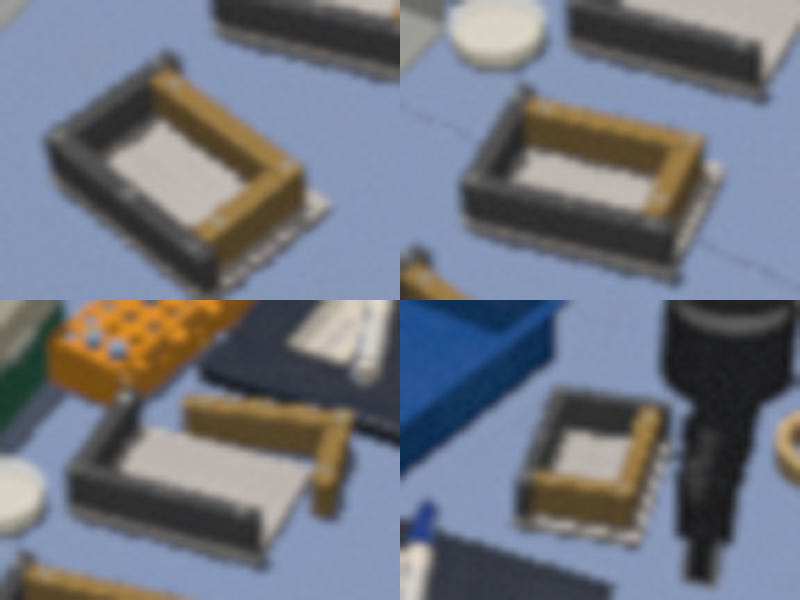

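Bases 1, 2 and 4 are closed. The bar in base 3 has since been knocked ~4 cm aside and turned ~10°, and it still lies right way up just off the plate. I'll pick it up and seat it again.

```bash
python3 -c "
from plan import *
F,x,y=base(3); p=F+x*(93.3-120)/1e3+y*(94.5-80)/1e3; n=np.array([.258,.023]); p=n+(p-n)*1.006
print(p); go(*p,.1,-2.792); go(*p,.016,-2.792)"
```

```text
[ 6.12236236e-01 -2.48347576e-04]
roll -0.113 then x -237.8 y -30.6 z 62.6 newyaw -2.79 q6 5.93
roll -0.113 then x -238.4 y -33.6 z 146.5 newyaw -2.79 q6 5.93
```

```bash
python3 -m inch '[{"x":0,"y":0,"z":0,"roll":-0.113},{"x":-18,"y":-3,"z":0,"roll":0},{"x":-32,"y":-4,"z":0,"roll":0},{"x":-32,"y":-4,"z":0,"roll":0},{"x":-32,"y":-4,"z":0,"roll":0},{"x":-32,"y":-4,"z":0,"roll":0},{"x":-32,"y":-4,"z":0,"roll":0},{"x":-32,"y":-4,"z":0,"roll":0},{"x":-28,"y":-4,"z":20,"roll":0},{"x":0,"y":0,"z":30,"roll":0},{"x":0,"y":0,"z":0,"roll":0},{"x":0,"y":0,"z":0,"roll":0}]' 45; python3 -c "
from plan import *
go(.6122,-.0002,.016,-2.792)"
```

```text
clock: 87.45
tcp_pos: [0.6114, 0.0002, 0.1105]
orientation: [3.105, -0.012, -2.79]
contact_force: [0.8, -0.5, 1.3]
gripper_width: 0.045
finger_force: 0.0
roll 0.002 then x -1.8 y -4.2 z 94.4 newyaw -2.79 q6 5.93
```

```bash
python3 -m inch '[{"x":-1,"y":-2,"z":25,"roll":0},{"x":-1,"y":-1,"z":30,"roll":0},{"x":0,"y":-1,"z":20,"roll":0},{"x":0,"y":0,"z":10,"roll":0},{"x":0,"y":0,"z":6,"roll":0},{"x":0,"y":0,"z":3,"roll":0},{"x":0,"y":0,"z":0,"roll":0},{"x":0,"y":0,"z":0,"roll":0}]'; python3 -m inch '[{"x":0,"y":0,"z":0,"roll":0},{"x":0,"y":0,"z":0,"roll":0},{"x":0,"y":0,"z":0,"roll":0},{"x":0,"y":0,"z":0,"roll":0},{"x":0,"y":0,"z":0,"roll":0},{"x":0,"y":0,"z":0,"roll":0}]' 0 50; python3 -m inch '[{"x":0,"y":0,"z":-10,"roll":0},{"x":0,"y":0,"z":-25,"roll":0},{"x":0,"y":0,"z":-20,"roll":0},{"x":0,"y":0,"z":0,"roll":0},{"x":0,"y":0,"z":0,"roll":0},{"x":0,"y":0,"z":0,"roll":0}]';python3 -c "
from plan import *
x,y,a=place(3,45)
go(x,y,.062,a)"
```

```text
clock: 88.12
tcp_pos: [0.6152, -0.0014, 0.0207]
orientation: [3.108, -0.005, -2.792]
contact_force: [0.0, -0.3, 0.1]
gripper_width: 0.0448
finger_force: 0.0
clock: 88.62
tcp_pos: [0.6149, -0.0015, 0.0202]
orientation: [3.108, -0.005, -2.792]
contact_force: [0.1, -0.9, 5.8]
gripper_width: 0.0111
finger_force: 48.9
clock: 89.12
tcp_pos: [0.6146, -0.003, 0.0731]
orientation: [3.106, -0.008, -2.792]
contact_force: [-0.5, 0.5, -2.5]
gripper_width: 0.0108
finger_force: 48.9
roll 0.174 then x -18.5 y 28.8 z 11.8 newyaw -2.97 q6 6.15
```

```bash
python3 -m inch '[{"x":0,"y":0,"z":0,"roll":0.087},{"x":0,"y":0,"z":0,"roll":0.087},{"x":-7,"y":10,"z":0,"roll":0},{"x":-7,"y":10,"z":0,"roll":0},{"x":-4,"y":8,"z":0,"roll":0},{"x":0,"y":0,"z":15,"roll":0},{"x":0,"y":0,"z":15,"roll":0},{"x":0,"y":0,"z":8,"roll":0},{"x":0,"y":0,"z":0,"roll":0},{"x":0,"y":0,"z":0,"roll":0},{"x":0,"y":0,"z":0,"roll":0}]'; python3 -c "
from plan import *
x,y,a=place(3,45)
go(x,y,.029,a)";  python3 -m inch '[{"x":0,"y":0,"z":3,"roll":0},{"x":0,"y":0,"z":2,"roll":0},{"x":0,"y":0,"z":0,"roll":0},{"x":0,"y":0,"z":0,"roll":0}]'; python3 -m inch '[{"x":0,"y":0,"z":2,"roll":0},{"x":0,"y":0,"z":0,"roll":0},{"x":0,"y":0,"z":0,"roll":0}]'
```

```text
clock: 90.03
tcp_pos: [0.6278, 0.0291, 0.0374]
orientation: [3.109, -0.012, -2.965]
contact_force: [-0.4, -0.1, -2.2]
gripper_width: 0.011
finger_force: 48.9
roll 0.001 then x 0.1 y -0.4 z 8.4 newyaw -2.97 q6 6.15
clock: 90.37
tcp_pos: [0.6273, 0.0289, 0.0319]
orientation: [3.109, -0.012, -2.966]
contact_force: [0.2, 0.2, -2.2]
gripper_width: 0.011
finger_force: 48.9
clock: 90.62
tcp_pos: [0.6271, 0.029, 0.0297]
orientation: [3.109, -0.013, -2.966]
contact_force: [0.6, 0.1, -3.3]
gripper_width: 0.0109
finger_force: 48.9
```

```bash
python3 -m inch '[{"x":0,"y":0,"z":2,"roll":0},{"x":0,"y":0,"z":0,"roll":0},{"x":0,"y":0,"z":0,"roll":0}]'; python3 -m inch '[{"x":0,"y":0,"z":0,"roll":0},{"x":0,"y":0,"z":0,"roll":0},{"x":0,"y":0,"z":0,"roll":0},{"x":0,"y":0,"z":3,"roll":0},{"x":0,"y":0,"z":3,"roll":0},{"x":0,"y":0,"z":2,"roll":0},{"x":0,"y":0,"z":0,"roll":0},{"x":0,"y":0,"z":0,"roll":0}]' 34; python3 -m inch '[{"x":0,"y":0,"z":0,"roll":0},{"x":0,"y":0,"z":0,"roll":0},{"x":0,"y":0,"z":0,"roll":0},{"x":0,"y":0,"z":0,"roll":0},{"x":0,"y":0,"z":0,"roll":0}]' 0 50
```

```text
clock: 90.87
tcp_pos: [0.6275, 0.029, 0.0283]
orientation: [3.109, -0.012, -2.966]
contact_force: [-1.2, -1.4, 1.1]
gripper_width: 0.0113
finger_force: 49.6
clock: 91.53
tcp_pos: [0.6268, 0.0293, 0.0194]
orientation: [3.109, -0.013, -2.965]
contact_force: [-0.9, -0.1, 0.4]
gripper_width: 0.0341
finger_force: 0.0
clock: 91.95
tcp_pos: [0.6273, 0.0292, 0.0201]
orientation: [3.109, -0.012, -2.966]
contact_force: [0.3, 0.3, 0.9]
gripper_width: 0.0122
finger_force: 50.1
```

```bash
python3 -m inch '[{"x":0,"y":2,"z":0,"roll":0},{"x":0,"y":2,"z":0,"roll":0},{"x":0,"y":2,"z":0,"roll":0},{"x":0,"y":0,"z":0,"roll":0},{"x":0,"y":0,"z":0,"roll":0}]'; python3 -m inch '[{"x":0,"y":2,"z":0,"roll":0},{"x":0,"y":2,"z":0,"roll":0},{"x":0,"y":0,"z":0,"roll":0},{"x":0,"y":0,"z":0,"roll":0}]'; python3 -m inch '[{"x":-2,"y":-3,"z":-1,"roll":0},{"x":-2,"y":0,"z":0,"roll":0},{"x":0,"y":0,"z":0,"roll":0},{"x":0,"y":0,"z":0,"roll":0}]'; python3 -m inch '[{"x":-2,"y":0,"z":0,"roll":0},{"x":0,"y":0,"z":0,"roll":0},{"x":0,"y":0,"z":0,"roll":0}]'; python3 -m inch '[{"x":-2,"y":0,"z":0,"roll":0},{"x":0,"y":0,"z":0,"roll":0},{"x":0,"y":0,"z":0,"roll":0}]'
```

```text
clock: 92.37
tcp_pos: [0.626, 0.0355, 0.0201]
orientation: [3.108, -0.012, -2.965]
contact_force: [-0.2, -0.6, 1.8]
gripper_width: 0.0123
finger_force: 50.1
clock: 92.7
tcp_pos: [0.6264, 0.0365, 0.0202]
orientation: [3.115, -0.012, -2.967]
contact_force: [3.6, -10.5, -0.4]
gripper_width: 0.0125
finger_force: 50.2
clock: 93.03
tcp_pos: [0.6295, 0.0368, 0.0205]
orientation: [3.109, -0.014, -2.965]
contact_force: [-0.3, -2.3, -3.1]
gripper_width: 0.0127
finger_force: 49.8
clock: 93.28
tcp_pos: [0.6314, 0.0372, 0.0206]
orientation: [3.109, -0.014, -2.965]
contact_force: [-1.8, -2.7, -2.2]
gripper_width: 0.0123
finger_force: 49.8
clock: 93.53
tcp_pos: [0.6326, 0.0374, 0.0205]
orientation: [3.109, -0.015, -2.965]
contact_force: [-4.0, -3.5, -1.4]
gripper_width: 0.0127
finger_force: 49.9
```

```bash
python3 -m inch '[{"x":0,"y":0,"z":1,"roll":0},{"x":-2,"y":0,"z":0,"roll":0},{"x":0,"y":0,"z":0,"roll":0},{"x":0,"y":0,"z":0,"roll":0}]'; python3 -m inch '[{"x":-2,"y":0,"z":0,"roll":0},{"x":0,"y":0,"z":0,"roll":0},{"x":0,"y":0,"z":0,"roll":0}]'; python3 -m inch '[{"x":2,"y":2,"z":0,"roll":0},{"x":0,"y":2,"z":0,"roll":0},{"x":0,"y":0,"z":0,"roll":0},{"x":0,"y":0,"z":0,"roll":0}]'; python3 -m inch '[{"x":-3,"y":0,"z":0,"roll":0},{"x":0,"y":0,"z":0,"roll":0},{"x":0,"y":0,"z":0,"roll":0}]'
```

```text
clock: 93.87
tcp_pos: [0.6326, 0.0374, 0.0201]
orientation: [3.109, -0.018, -2.966]
contact_force: [-11.3, -5.6, 7.2]
gripper_width: 0.0123
finger_force: 50.9
clock: 94.12
tcp_pos: [0.6326, 0.0374, 0.0201]
orientation: [3.109, -0.022, -2.966]
contact_force: [-18.7, -6.8, 11.8]
gripper_width: 0.0123
finger_force: 51.5
clock: 94.45
tcp_pos: [0.6325, 0.0375, 0.0202]
orientation: [3.117, -0.018, -2.968]
contact_force: [-9.9, -17.1, 4.8]
gripper_width: 0.0126
finger_force: 50.9
clock: 94.7
tcp_pos: [0.6326, 0.0375, 0.0201]
orientation: [3.116, -0.024, -2.968]
contact_force: [-20.2, -19.6, 12.2]
gripper_width: 0.0123
finger_force: 51.8
```

Seated at the same limits as before. Relax, release, retreat and do a final check.

```bash
python3 -m inch '[{"x":2,"y":-2,"z":0,"roll":0},{"x":1,"y":-1,"z":0,"roll":0},{"x":0,"y":0,"z":0,"roll":0},{"x":0,"y":0,"z":0,"roll":0}]'; python3 -m inch '[{"x":0,"y":0,"z":0,"roll":0},{"x":0,"y":0,"z":0,"roll":0},{"x":0,"y":0,"z":0,"roll":0},{"x":0,"y":0,"z":0,"roll":0}]' 36; python3 -m inch '[{"x":0,"y":0,"z":-10,"roll":0},{"x":0,"y":0,"z":-25,"roll":0},{"x":0,"y":0,"z":-35,"roll":0},{"x":0,"y":0,"z":-40,"roll":0},{"x":20,"y":0,"z":-20,"roll":0},{"x":35,"y":-20,"z":0,"roll":0},{"x":35,"y":-30,"z":0,"roll":0},{"x":35,"y":-30,"z":0,"roll":0},{"x":35,"y":-30,"z":0,"roll":0},{"x":35,"y":-30,"z":0,"roll":0},{"x":0,"y":0,"z":0,"roll":0},{"x":0,"y":0,"z":0,"roll":0}]'; python3 shot.py z; python3 -c "
from plan import *
s=cv2.imread('z_side.png')
A=[]
for i in(1,2,3,4):
    F,x,y=base(i)
    u=proj('side',np.r_[F-x*.06-y*.04,.03]).astype(int)
    A.append(cv2.resize(s[u[1]-27:u[1]+27,u[0]-36:u[0]+36],(400,300),interpolation=2))
cv2.imwrite('pics/c11.png',np.vstack([np.hstack(A[:2]),np.hstack(A[2:])]))"
```

```text
clock: 95.03
tcp_pos: [0.6326, 0.0374, 0.0201]
orientation: [3.11, -0.018, -2.966]
contact_force: [-11.4, -8.6, 6.3]
gripper_width: 0.0122
finger_force: 50.9
clock: 95.37
tcp_pos: [0.6363, 0.0396, 0.0204]
orientation: [3.108, -0.011, -2.965]
contact_force: [0.2, -1.1, -0.2]
gripper_width: 0.0359
finger_force: 0.0
clock: 96.37
tcp_pos: [0.4809, -0.1246, 0.1492]
orientation: [3.109, -0.011, -2.969]
contact_force: [0.4, -1.3, 0.3]
gripper_width: 0.0357
finger_force: 0.0
```

View pics/c11.png

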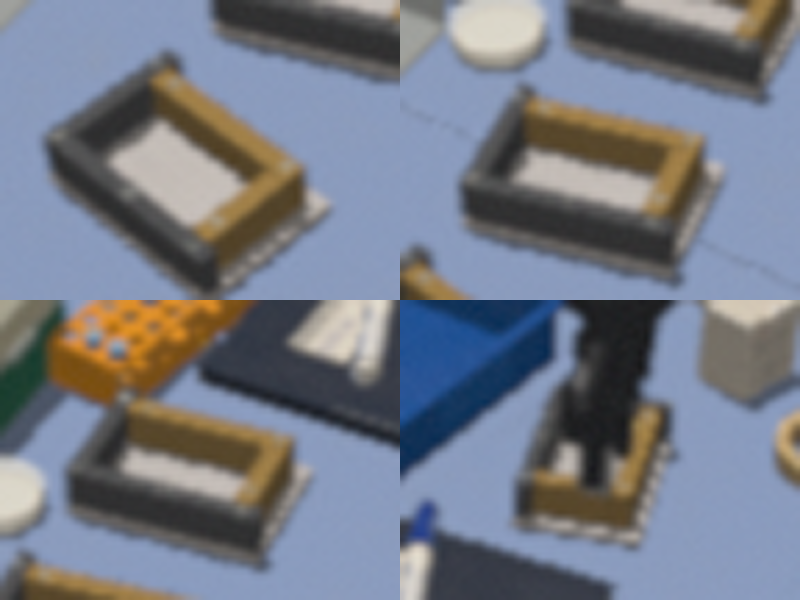

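All four boxes look closed, with corners at about (295,165), (695,145), (285,440) and (632,520). The gripper only hides base 4 from this viewpoint. It's 15 cm up and clear.

```bash
python3 -c "
from cell import env
print(env.finish_job())"
```

```text
the job is handed in; nothing more can be done
None
```

All four L-bars were on the bench and each now closes its own base: I turned the two mirrored ones over, re-seated the base 3 bar after it was knocked out, let go of everything, and handed the job in at about 96 s; flushness was checked by push force and camera only, and I did not re-measure the other bench items.

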